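Change the driver board of a light box and clip in its lamp tubes

ROBOT

A 6-joint arm with a two-finger parallel gripper is mounted at the origin on the work surface; the furniture and walls round the work are solid. World frame = base frame: x ahead of the robot, y to its left, z up, the work surface at z = 0. Lengths are in m, angles in degrees, forces in N, time in s.
With the tool pointing down it reaches from about 0.35 to 0.875 m from the base axis. Payload 4.2 kg.
Tool frame: the origin (TCP) lies on the front face of the gripper's body, between the roots of the fingers; the fingertips stand finger_overhang ahead of it and the grasp point (between the pads) lies 51 mm ahead of it (finger_overhang is the distance from the TCP to the fingertips, in m); z points along the fingers, y is the line along which they close (so a half turn about z gives the same grasp; the last joint's range is limited). The gripper opens to 87 mm and grips with 3 to 60 N. Pads are 19 mm wide; open, the fingers measure 117 mm over their backs; the gripper's body (75 mm by 190 mm) begins 51 mm behind the grasp point.
Start: joints at [85.004, 22.042, 0.453, 0, -68.411, -14.817], TCP at [0.212, 0.588, 0.292] pointing down, gripper open.
Joint ranges: [-179.83, 179.83], [-69.29, 118.12], [-61.27, 80.66], [-181.25, 117.63], [-171.15, -9.14], [-177.46, 177.46]. Speed limits (degrees/s): [159.86, 159.86, 180, 180, 180, 180].

INTERFACE

Orientations are given as a 3x3 rotation matrix whose columns are the frame's x, y, z axes.
In Python, from station import sense, capture, camera_model, finish_job, finger_overhang gives the robot as it stands. The module is installed in compiled form; this text tells all that it offers.
- The arm moves only by the tool jog_arm, never from a script. Its argument "rows" is a list that holds one entry, the list of rows, each a list of 4 numbers: the shift along the tool's x, y, z in m, then the turn about the tool's z in rad. A call has 1 to 20 rows; each row shifts and turns the commanded pose from where the row before left it, along the tool's axes as they then stand; what a row does not reach is not made up. A row lasts 1/8 s, in which the tool goes at most 62.5 mm and 10.7 degrees, less where a joint would pass 70% of its speed; a pose out of reach is approached as far as the arm can. A call is refused whole if a number of a shift passes 0.0625 or a number of a turn 0.188, either way. A call with a gripper value outside its range is refused whole. "claw" is the opening, from 0 (shut) to 1 (fully open), set as the call begins (left out, the last holds). The fingers move at their own pace and stop on an object; the grip force is fixed at half the most. Time passes only in rows, so rows that do not move let the fingers close. It gives the time, the measured TCP pose, the force, the opening and the grip force at its end, in the units of the state.
- sense(): the state, without advancing time (a new reading comes with each control period).
- capture(name): name is "side" or "top" or "wrist"; returns the picture (384x512x3 uint8, red, green, blue); there is no depth.
- camera_model(name): a dict with "fovy" (degrees; the focal length in pixels is half the picture's height over the tangent of half this angle, whatever the lens; pixels are square), "cx", "cy" (the principal point, pixels), "k1" (the pictures are not rectified: a ray, as slopes to the right and down, at radius r is drawn at 1 + k1 r^2 times it, then the intrinsics apply), "eye" and "rotation" of the camera in the world. Camera axes: x right, y down, z forward; pixel columns grow to the right and rows downward; lengths in m; the calibration is good to about 2 mm. A picture is of the moment at which its call begins: read the wrist's pose just before it. camera_model takes no time and is no camera call; for the wrist camera it gives the pose at the moment of the call.
- finish_job(): hands the job in; it is judged then, once.
The state is a dict: "time_s": time; "joints": joint angles; "joint_velocities": joint speeds; "effort": joint torques, N m; "tcp_pos": TCP position; "ee_rot": TCP orientation; "wrist_force": force on the tool from outside, world axes, zero at the start; "moment": the same for the moment, N m; "gripper_width": opening from 0.0 (shut) to 1.0 (fully open); "gripper_force": force on a finger pad.
Only numpy, scipy, OpenCV 4.12 (cv2) and the standard library are available. Lean on these libraries where they do the work, as an engineer would, in place of code of your own. Each camera call takes 0.05 s, during which the arm holds its last target. There are 200 camera calls.

TASK

The light box lies open for repair. Swing both ejector levers of its board slot outward to pry the failed driver board free and stand that board upright in an empty place of the wooden dowel rack; then take the new driver board (the one with an ear at either end) from the rack, set it in the slot and swing both levers fully inward so that it is pulled home. Also push every lamp tube that lies on the table fully down into a free pair of fork clips of the light box, and leave the timer card in the rack and the other things on the table where they are.

Things in the scene. Friction and masses are not known exactly. Their poses are not given: they have to be found in the camera images.
- lightbox: open grey light box, 180 (its x) x 310 (its y) mm, walls 30 mm high, fixed to the table. Origin: centre of its underside; x runs along the lamp tubes and the board slot, away from the robot; y to the left. Right-hand bay: board slot along x at y = -100 mm, a lever at each end. Left-hand bay: pairs of steel fork clips at y = +5, +65, +125 mm, the two clips of a pair at x = -45 and +45 mm.
- slot (a point): centre of a fully seated board (48 mm above the table; seated it reads 49). Axes as the light box. Four black card guides, 26 to 38 mm from the middle along x, 62 mm high, leave 11 mm for the 8 mm board, mouths flared. A rounded key 8 mm wide mid-slot enters the board's notch (4 mm lead-in along x). A sprung contact strip, 2.5 to 5 N, holds a loose board 4 mm up, swung-out levers 12 mm up.
- lever_front (a joint): grey ejector lever at the slot's end nearer the robot (light box x = -73 mm): 0 swung in (upright, board locked), 0.75 fully out (top leaning away from the board). Hinge along the light box's y, 33 mm above the table. Stays put; 3 to 6 N at the grip moves it. Its claw holds the board's ear: swinging out raises that end of the board about 12 mm, swinging in pulls it down.
- lever_back (a joint): the same lever at the slot's far end (light box x = +73 mm): 0 swung in, 0.75 swung out, its top leaning away from the robot.
- lever_front_grip (a point): centre of the front lever's thumb grip, 66 mm from its hinge; the grip is 15 mm along the light box's x, 13 mm along its y, 24 mm tall; the arm below it is 9 x 10 mm
- lever_back_grip (a point): centre of the back lever's thumb grip, made the same
- old_board_mid (a point): centre of the failed driver board, seated in the slot at the start. Black frame 100 x 8 x 56 mm (its x, y, z; z up) with circuitry; a rounded ear 7 mm high, 10 mm long at either end, 10 mm above the lower edge (120 mm over the ears); a notch 11 mm wide, 19 mm high in the middle of the lower edge. 100 to 160 g. Can be gripped across its 8 mm at the top edge; either face may look either way.
- new_board_mid (a point): centre of the new driver board, made exactly the same; it stands in the rack at the start, in place_1 or place_2, the timer card in the other
- timer_card_mid (a point): centre of the timer card, a bystander standing in the rack: 80 x 8 x 40 mm, no ears
- rack: wooden rack, base 90 (its x) x 168 (its y) x 12 mm, fixed to the table. Origin: centre of its underside. Three places along its y at -60, 0, +60 mm; at each a board stands on edge along the rack's x, on the base (12 mm above the table), between two pairs of 8 mm dowels 30 mm either side of the middle, 11 mm apart, tops rounded, 50 mm above the table.
- place_1 (a point): centre of a driver board standing in the rack's place at y = -60 mm (40 mm above the table). Axes as the rack.
- place_2 (a point): the same for the middle place
- place_3 (a point): the same for the place at y = +60 mm, empty at the start
- clips_1 (a point): centre of a tube in the first clip pair (light box y = +5 mm, 48 mm above the table), axes as the light box, tube along x, up to 10 mm off along x fits. Each clip: saddle, fixed prong on the -y side, sprung hinged jaw on the +y side, both flared at the top (mouth 22 mm wide, 73 mm above the table). About 12 N in all pushes a tube past both jaws, which snap back over it by themselves.
- clips_2 (a point): the same for the middle pair (y = +65 mm)
- clips_3 (a point): the same for the left pair (y = +125 mm)
- tube_1_mid (a point): centre of a lamp tube lying on the table, if present (two or all three of them are): white glass 16 mm thick, 150 mm long in all along its x, a square 20 mm cap 15 mm long at either end, so that it does not roll; its centre is 10 mm above the table as it lies; 45 g
- tube_2_mid (a point): another lamp tube, the same, if present
- tube_3_mid (a point): another lamp tube, the same, if present
- umber_bottle: bystander: small dark brown paint bottle standing near the left edge of the table
- tape_ring: bystander: roll of masking tape lying at the front right
- sander: bystander: cork sanding block lying behind the work

How it is judged (in metres and radians):
On the way, in this order (a step that is already met when the one before it is completed fails the run):
1. both levers swung outward and the failed board raised in its slot (value of joint each of lever_front, lever_back above 0.5 rad and z of old_board_mid in the frame of lightbox above 0.0535 m), for 0.2 s.
2. failed board taken out of the light box (horizontal distance between old_board_mid and slot above 0.12 m), for 0.2 s.
3. new board fully home in the slot, both levers swung in (horizontal distance between new_board_mid and slot below 0.007 m and z of new_board_mid in the frame of lightbox below 0.0517 m and angle between the x axis of new_board_mid and the x axis of lightbox, either way round below 0.1 rad and value of joint each of lever_front, lever_back below 0.12 rad), for 0.3 s.
At the end, for the whole second after the job is handed in: New board in the slot within 7 mm, less than 3 mm above its lowest position, both levers within 0.12 rad of fully in; failed board upright on the rack base in a place (within 14 mm); every tube present in a clip pair, under 3.5 mm above seated height, 14 mm, 0.06 rad; all stay so (all of step 3 and ((horizontal distance between old_board_mid and place_1 below 0.014 m and height (world z) of old_board_mid between 0.035 and 0.045 m and angle between old_board_mid's own z axis and vertical below 0.2 rad) or (horizontal distance between old_board_mid and place_2 below 0.014 m and height (world z) of old_board_mid between 0.035 and 0.045 m and angle between old_board_mid's own z axis and vertical below 0.2 rad) or (horizontal distance between old_board_mid and place_3 below 0.014 m and height (world z) of old_board_mid between 0.035 and 0.045 m and angle between old_board_mid's own z axis and vertical below 0.2 rad)) and ((horizontal distance between tube_1_mid and clips_1 below 0.014 m and z of tube_1_mid in the frame of lightbox below 0.0515 m and angle between the x axis of tube_1_mid and the x axis of lightbox, either way round below 0.06 rad) or (horizontal distance between tube_1_mid and clips_2 below 0.014 m and z of tube_1_mid in the frame of lightbox below 0.0515 m and angle between the x axis of tube_1_mid and the x axis of lightbox, either way round below 0.06 rad) or (horizontal distance between tube_1_mid and clips_3 below 0.014 m and z of tube_1_mid in the frame of lightbox below 0.0515 m and angle between the x axis of tube_1_mid and the x axis of lightbox, either way round below 0.06 rad)) and ((horizontal distance between tube_2_mid and clips_1 below 0.014 m and z of tube_2_mid in the frame of lightbox below 0.0515 m and angle between the x axis of tube_2_mid and the x axis of lightbox, either way round below 0.06 rad) or (horizontal distance between tube_2_mid and clips_2 below 0.014 m and z of tube_2_mid in the frame of lightbox below 0.0515 m and angle between the x axis of tube_2_mid and the x axis of lightbox, either way round below 0.06 rad) or (horizontal distance between tube_2_mid and clips_3 below 0.014 m and z of tube_2_mid in the frame of lightbox below 0.0515 m and angle between the x axis of tube_2_mid and the x axis of lightbox, either way round below 0.06 rad)) and ((horizontal distance between tube_3_mid and clips_1 below 0.014 m and z of tube_3_mid in the frame of lightbox below 0.0515 m and angle between the x axis of tube_3_mid and the x axis of lightbox, either way round below 0.06 rad) or (horizontal distance between tube_3_mid and clips_2 below 0.014 m and z of tube_3_mid in the frame of lightbox below 0.0515 m and angle between the x axis of tube_3_mid and the x axis of lightbox, either way round below 0.06 rad) or (horizontal distance between tube_3_mid and clips_3 below 0.014 m and z of tube_3_mid in the frame of lightbox below 0.0515 m and angle between the x axis of tube_3_mid and the x axis of lightbox, either way round below 0.06 rad))); the robot touches nothing.
It fails at once if the timer card is pulled out of or knocked over in the rack (moved over 20 mm) (distance of timer_card_mid from where it was at the start of the episode above 0.02 m).
It fails at once if a bystander is displaced by over 50 mm (distance of any of umber_bottle, tape_ring, sander from where it was at the start of the episode above 0.05 m).
Of tube_1, tube_2, tube_3 only 2 to 3 are there at a start; the rules pass over those that are not, and their reading is None.
At some moment in a run one of tube_1, tube_2, tube_3 may be knocked a few centimetres aside while the robot is not near it.
It also fails if it takes over 200 s, if anything falls off the work surface, if the arm or the gripper's body presses on something with over 40 N, if the wrist force passes 120 N, or if a joint passes its speed limit or range.

## Working session

There is one attempt and no reset: what is moved stays moved. The work goes in short steps, Python scripts to look and compute and a tool call to move; the robot and the scene stay as the last step left them, time stands still between calls to the robot, and variables do not carry over. Pictures are saved under pics/ and viewed, at most 14 in all, crops included, and the job is handed in when it is done.

Besides the shell and the picture viewer there is one more tool, called as name([rows], argument=value, ...), one row to a line, values as JSON. jog_arm: Moves the arm, as the interface text tells. Its arguments: {"type":"object","properties":{"rows":{"type":"array"},"claw":{"type":"number"}},"required":["rows"]}

```bash
mkdir -p pics; cat > h.py <<'E'
import numpy as np, cv2
from station import *
def snap(cam,name):
    m=camera_model(cam); im=capture(cam); cv2.imwrite(f'pics/{name}.png',im[...,::-1]); return im,m
def K(m):
    f=192/np.tan(np.radians(m['fovy'])/2); return f
def proj(m,P):
    P=np.atleast_2d(P); R=np.array(m['rotation']); c=(P-np.array(m['eye']))@R
    s=c[:,:2]/c[:,2:]; r2=(s**2).sum(1,keepdims=True); s=s*(1+m['k1']*r2)
    return s*K(m)+[m['cx'],m['cy']]
def ray(m,uv):
    d=(np.atleast_2d(uv).astype(float)-[m['cx'],m['cy']])/K(m); s=d.copy()
    for _ in range(20): s=d/(1+m['k1']*(s**2).sum(1,keepdims=True))
    return np.c_[s,np.ones(len(s))]@np.array(m['rotation']).T
def onz(m,uv,z):
    v=ray(m,uv); e=np.array(m['eye']); return e+v*((z-e[2])/v[:,2:])
E
python3 - <<'E'
from h import *
print(sense(),finger_overhang)
for c in ['side','top','wrist']:
    im,m=snap(c,c+'0'); print(c,m)
a=[cv2.imread(f'pics/{c}0.png') for c in ['top','side']]
for c,i in zip(['top','side'],a): cv2.imwrite(f'pics/{c}0b.png',cv2.resize(i,(800,600),interpolation=cv2.INTER_CUBIC))
E
```

```text
{'time_s': 0.0, 'joints': array([ 8.50032042e+01,  2.20910295e+01,  3.80937139e-01, -2.93787467e-02,
       -6.84111625e+01, -1.48162862e+01]), 'joint_velocities': array([-0.08270475, -0.08096748, -0.05726572, -0.05179038, -0.0525114 ,
       -0.02217258]), 'effort': array([ 4.58476952e-04, -3.90662313e+01,  1.87399185e+01,  4.21986938e+00,
        1.09491797e-02, -1.85450344e-04]), 'tcp_pos': array([0.2116709 , 0.58759299, 0.29116351]), 'ee_rot': array([[ 9.40739293e-01, -3.39129988e-01, -6.59298517e-04],
       [-3.39130619e-01, -9.40737026e-01, -2.06667906e-03],
       [ 8.06463193e-05,  2.16779451e-03, -9.99997647e-01]]), 'wrist_force': array([ 0.17317727, -0.52998306,  0.85944834]), 'moment': array([-0.01296047, -0.01152602,  0.03763526]), 'gripper_force': 0.0, 'gripper_width': 0.9961236026454365} 0.0697
side {'fovy': 48.53547762765365, 'cx': 259.5852825752952, 'cy': 191.50509974214327, 'k1': -0.08967949272259391, 'eye': array([-0.16196087, -1.02565473,  0.66988408]), 'rotation': array([[ 0.84580481, -0.2293625 ,  0.48167112],
       [-0.53348449, -0.36856816,  0.761283  ],
       [ 0.00291887, -0.9008609 , -0.43409806]])}
top {'fovy': 46.182814573202066, 'cx': 247.03220820492464, 'cy': 193.01035970948493, 'k1': -0.12793500931512936, 'eye': array([ 0.1141255 , -0.02804384,  1.83030842]), 'rotation': array([[ 0.05122038, -0.97336312,  0.22347419],
       [-0.99868058, -0.04909571,  0.015057  ],
       [-0.00368431, -0.22395056, -0.97459354]])}
wrist {'fovy': 69.73656400967356, 'cx': 253.65930302066684, 'cy': 189.1203892585419, 'k1': -0.03461202983548306, 'eye': array([0.27828026, 0.56321795, 0.38240978]), 'rotation': array([[-0.33993054, -0.90843561, -0.24329399],
       [-0.94044798,  0.32896155,  0.08568484],
       [ 0.00219521,  0.25793223, -0.96616052]])}
```

View pics/top0b.png

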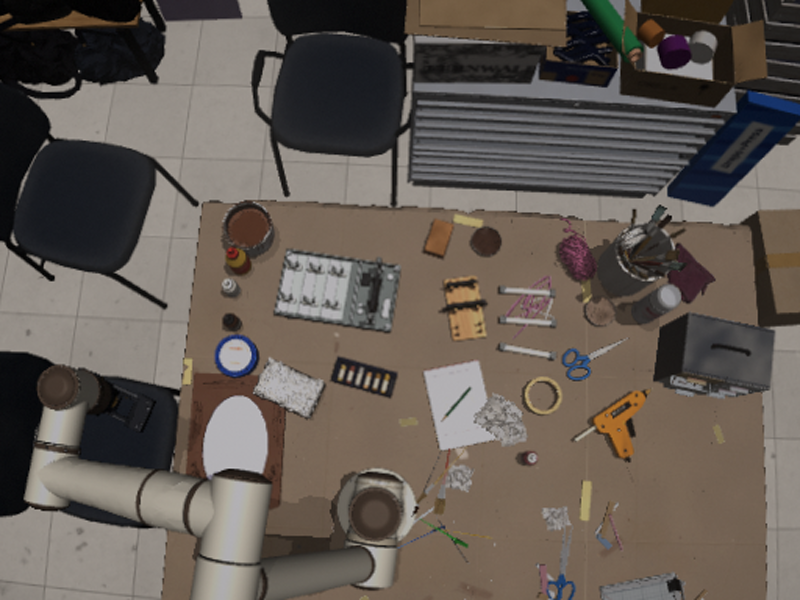

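View pics/side0b.png

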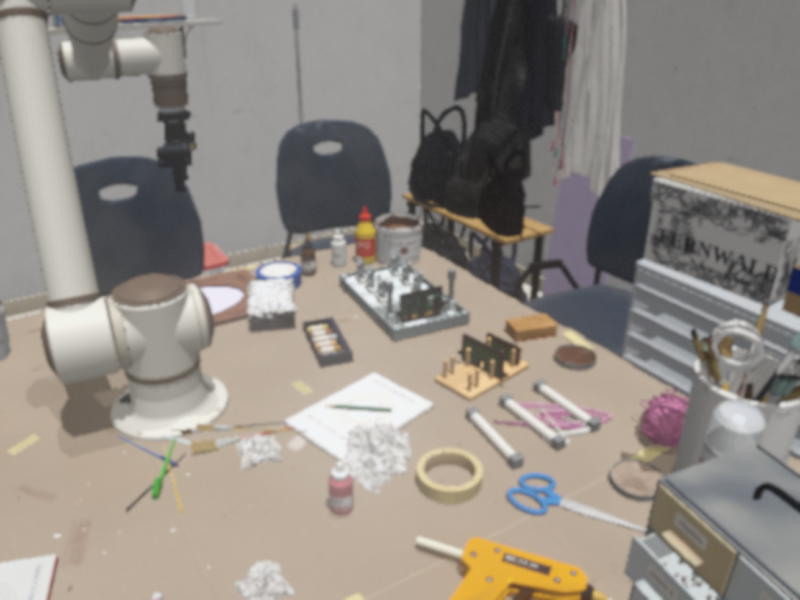

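```bash
grep -n finger h.py; python3 -c "
from station import *
print(finger_overhang)"
```

```text
0.0697
```

```bash
python3 - <<'E'
from h import *
import json
m=camera_model('top')
s=512/800
def w(l,z): return onz(m,np.array(l)*s,z).round(3).tolist()
print('box',w([(288,250),(400,262),(390,332),(275,318)],0.03))
print('rack',w([(445,278),(478,278),(485,337),(454,340)],0.012))
print('boards',w([(444,281),(480,281),(441,303),(488,305)],0.06))
print('tubes',w([(500,289),(552,295),(500,319),(552,325),(500,347),(552,355)],0.01))
E
```

```text
box [[0.655, 0.269, 0.03], [0.637, -0.032, 0.03], [0.446, -0.015, 0.03], [0.468, 0.288, 0.03]]
rack [[0.604, -0.154, 0.012], [0.608, -0.243, 0.012], [0.449, -0.265, 0.012], [0.437, -0.183, 0.012]]
boards [[0.583, -0.149, 0.06], [0.587, -0.242, 0.06], [0.523, -0.143, 0.06], [0.524, -0.264, 0.06]]
tubes [[0.581, -0.303, 0.01], [0.572, -0.443, 0.01], [0.499, -0.304, 0.01], [0.49, -0.443, 0.01], [0.424, -0.305, 0.01], [0.41, -0.443, 0.01]]
```

jog_arm([
  [[0,0,0,-0.13],[0,0,0,-0.13],[0.0252,0.0315,0,0],[0.0252,0.0315,0,0],[0.0252,0.0315,0,0],[0.0252,0.0315,0,0],[0.0252,0.0315,0,0],[0.0252,0.0315,0,0],[0.0252,0.0315,0,0],[0.0252,0.0315,0,0],[0.0252,0.0315,0,0],[0.0252,0.0315,0,0],[0.0252,0.0315,0,0],[0.0252,0.0315,0,0],[0.0252,0.0315,0,0],[0.0252,0.0315,0,0],[0.0252,0.0315,0,0],[0.0252,0.0315,0,0],[0,0,0,0],[0,0,0,0]],
], claw=0)

```text
time_s: 2.65
tcp_pos: [0.57, 0.0513, 0.2918]
ee_rot: [[0.996, -0.086, -0.001], [-0.086, -0.996, -0.0], [-0.001, 0.0, -1.0]]
wrist_force: [-0.7, 0.4, 0.7]
gripper_width: 0.006
gripper_force: 0.0
```

```bash
python3 - <<'E'
from h import *
import pickle
im,m=snap('wrist','w1'); pickle.dump(m,open('pics/w1.pkl','wb'))
cv2.imwrite('pics/w1b.png',cv2.resize(cv2.imread('pics/w1.png'),(800,600),interpolation=cv2.INTER_CUBIC))
s=sense(); print(s['tcp_pos'],s['ee_rot'],m['eye'])
E
```

```text
[0.56988171 0.05171855 0.29205272] [[ 9.96358354e-01 -8.52623990e-02 -5.95539754e-04]
 [-8.52623815e-02 -9.96358532e-01  5.47635790e-05]
 [-5.98040389e-04 -3.78701167e-06 -9.99999821e-01]] [0.64055635 0.04461333 0.38288324]
```

View pics/w1b.png

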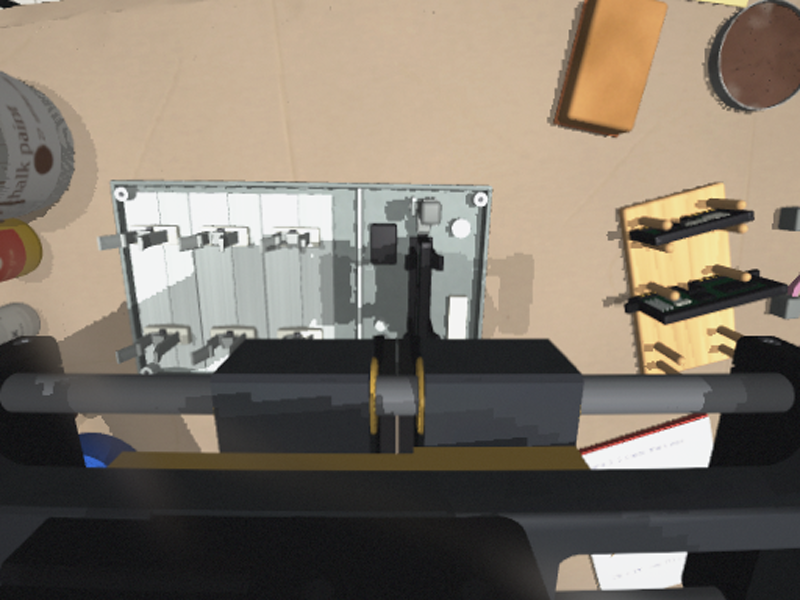

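jog_arm([
  [[-0.042,0.008,0,0],[-0.042,0.008,0,0],[-0.042,0.008,0,0],[-0.042,0.008,0,0],[0,0,0,0],[0,0,0,0]],
])

```text
time_s: 3.45
tcp_pos: [0.4004, 0.0345, 0.2929]
ee_rot: [[0.996, -0.084, 0.002], [-0.084, -0.996, 0.001], [0.002, -0.001, -1.0]]
wrist_force: [0.3, 0.0, 0.1]
gripper_width: 0.005
gripper_force: 0.0
```

```bash
python3 - <<'E'
from h import *
import pickle
im,m=snap('wrist','w2'); pickle.dump(m,open('pics/w2.pkl','wb'))
cv2.imwrite('pics/w2b.png',cv2.resize(cv2.imread('pics/w2.png'),(800,600),interpolation=cv2.INTER_CUBIC))
m1=pickle.load(open('pics/w1.pkl','rb'))
s=512/800
print(onz(m1,np.array([(113,182),(491,188)])*s,.03),onz(m1,np.array([(619,208),(725,183)])*s,.012))
E
```

```text
[[ 0.66047455  0.27183214  0.03      ]
 [ 0.62816595 -0.03038585  0.03      ]] [[ 0.60198619 -0.14333115  0.012     ]
 [ 0.6159371  -0.23478609  0.012     ]]
```

View pics/w2b.png

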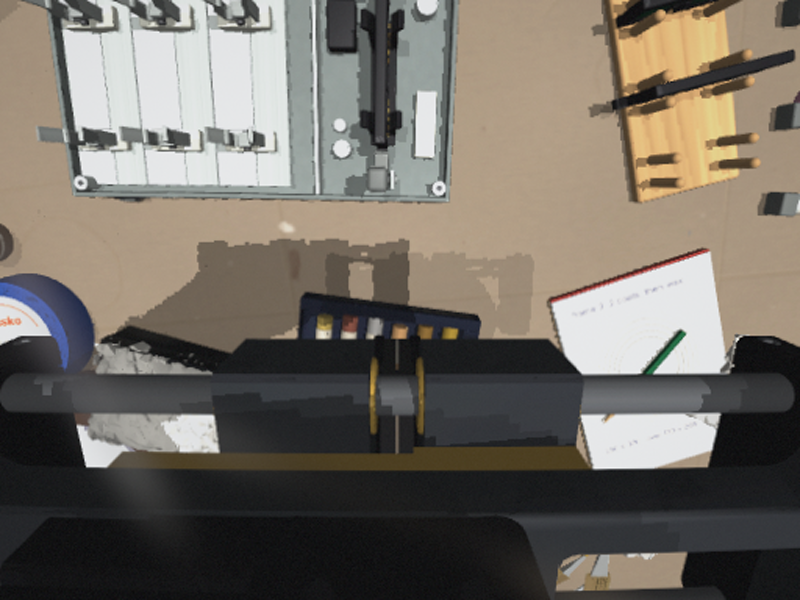

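```bash
cat >> h.py <<'E'
import pickle
from scipy.optimize import least_squares
def fit(obs,p0):
    # obs: (model, uv native, local xyz)
    f=lambda p: np.concatenate([proj(m,[p[0]+l[0]*np.cos(p[2])-l[1]*np.sin(p[2]),p[1]+l[0]*np.sin(p[2])+l[1]*np.cos(p[2]),l[2]])[0]-uv for m,uv,l in obs])
    r=least_squares(f,p0,loss='soft_l1'); return r.x,f(r.x).round(1)
def loc(p,l): return np.array([p[0]+l[0]*np.cos(p[2])-l[1]*np.sin(p[2]),p[1]+l[0]*np.sin(p[2])+l[1]*np.cos(p[2])])
E
python3 - <<'E'
from h import *
m1,m2=[pickle.load(open(f'pics/w{i}.pkl','rb')) for i in (1,2)]
s=.64
o=[(m1,(113,182),(.09,.155,.03)),(m1,(491,188),(.09,-.155,.03)),(m2,(75,196),(-.09,.155,.03)),(m2,(449,201),(-.09,-.155,.03)),
(m1,(429,211),(.073,-.1,.111)),(m2,(378,180),(-.0735,-.1,.111))]
o=[(m,np.array(u)*s,l) for m,u,l in o]
p,r=fit(o[:4],[.55,.13,-.09]); print('box',p,r)
print('slot',loc(p,(0,-.1)))
for m,u in ((m1,(429,211)),(m2,(378,178))):
    P=proj(m,np.r_[loc(p,(.073 if m is m1 else -.073,-.1)),.111]); print('lever pred',P/s)
# rack: x ~ +Y ; y ~ -X ; 
q=[(m1,(619,208),(.045,-.084,.012)),(m1,(725,183),(-.045,-.084,.012)),(m2,(637,203),(.045,.084,.012)),(m2,(740,178),(-.045,.084,.012))]
q=[(m,np.array(u)*s,l) for m,u,l in q]
k,r=fit(q,[.525,-.21,1.73]); print('rack',k,r)
for y in(-.06,0,.06): print(loc(k,(0,y)))
b=onz(m2,np.array([(612,107),(794,56)])*s,.035); print('newboard ends',b)
print('proj place2 topends in w2',[proj(m2,np.r_[loc(k,(x,0)),.068])/s for x in(.05,-.05)])
pickle.dump((p,k),open('poses.pkl','wb'))
E
```

```text
box [ 0.55576287  0.13023088 -0.10431307] [-2.6 -0.5  2.3 -1.  -1.7  1.1  1.3  1.5]
slot [0.54535047 0.03077445]
lever pred [[433.48517396 214.48425888]]
lever pred [[379.19851455 179.70840514]]
rack [ 0.52636589 -0.20498621  1.74997766] [ 1.7  0.6 -0.3 -0.8 -0.2  0.7 -0.5 -0.5]
[ 0.58540529 -0.19429276]
[ 0.52636589 -0.20498621]
[ 0.4673265  -0.21567965]
newboard ends [[ 0.51267974 -0.14057547  0.035     ]
 [ 0.54051096 -0.28127701  0.035     ]]
proj place2 topends in w2 [array([[656.97327917,  90.23708877]]), array([[797.13114322,  53.70937117]])]
```

```bash
python3 - <<'E'
from h import *
m1,m2=[pickle.load(open(f'pics/w{i}.pkl','rb')) for i in (1,2)]
p,k=pickle.load(open('poses.pkl','rb'))
out=[]
def crop(n,m,x0,y0,w,h,pts,z=4):
    im=cv2.resize(cv2.imread(f'pics/{n}.png')[y0:y0+h,x0:x0+w],None,fx=z,fy=z,interpolation=cv2.INTER_CUBIC)
    for P in pts:
        u=(proj(m,P)[0]-[x0,y0]+.5)*z; cv2.circle(im,tuple(int(a) for a in u),3,(0,0,255),-1)
    return im
bp=lambda x,y,z: np.r_[loc(p,(x,y)),z]
rp=lambda x,y,z: np.r_[loc(k,(x,y)),z]
B=[bp(s*.05,-.1+t*.004,.076) for s in(-1,1) for t in(-1,1)]+[bp(s*.073+a*.0075,-.1+b*.0065,.111) for s in(-1,1) for a in(-1,1) for b in(-1,1)]
R=[rp(s*.03,y+t*.0095,.05) for s in(-1,1) for t in(-1,1) for y in(-.06,0,.06)]+[rp(s*.05,t*.004,.068) for s in(-1,1) for t in(-1,1)]
a=np.hstack([crop('w1',m1,225,110,100,140,B,4),crop('w2',m2,205,0,100,140,B,4)])
a2=np.hstack([crop('w2',m2,380,0,132,140,R,4)])
cv2.imwrite('pics/c1.png',a[:560,:]); cv2.imwrite('pics/c2.png',a2)
print(a.shape,a2.shape)
E
```

```text
(560, 800, 3) (560, 528, 3)
```

View pics/c1.png

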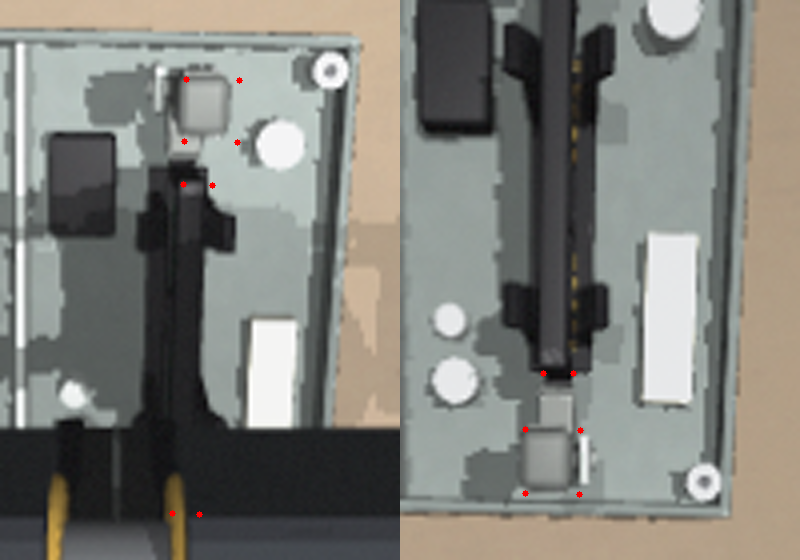

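View pics/c2.png

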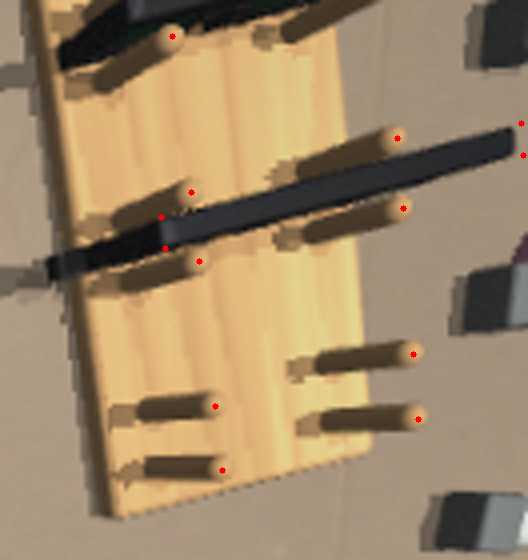

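```bash
python3 - <<'E'
from h import *
m1,m2=[pickle.load(open(f'pics/w{i}.pkl','rb')) for i in (1,2)]
p,k=pickle.load(open('poses.pkl','rb'))
c1=lambda x,y:(x/4+225-.5,y/4+110-.5); c2=lambda x,y:((x-400)/4+205-.5,y/4-.5)
o=[(m1,c1(203,103),(.073,-.1,.111)),(m2,c2(548,460),(-.073,-.1,.111)),(m2,c2(557,367),(-.05,-.1,.076)),(m1,c1(194,183),(.05,-.1,.076)),
(m1,c1(357,38),(.09,-.155,.03)),(m2,c2(728,514),(-.09,-.155,.03)),(m1,(113*.64,182*.64),(.09,.155,.03)),(m2,(75*.64,196*.64),(-.09,.155,.03))]
p,r=fit(o,p); print(p,r.reshape(-1,2).tolist())
p6,r=fit(o[:6],p); print(p6,r.reshape(-1,2).tolist())
print('slot',loc(p,(0,-.1)),loc(p6,(0,-.1)))
pickle.dump((p6,k),open('poses.pkl','wb'))
s=sense();R=s['ee_rot']
for n,x in(('in front',-.052),('in back',.052),('front out',-.073),('back out',.073)): 
    w=np.r_[loc(p6,(x,-.1)),.0697+.088]; print(n,w,R.T@(w-s['tcp_pos']))
E
```

```text
[ 0.55653214  0.13141062 -0.09938069] [[0.6, 0.8], [0.3, -0.7], [-0.5, 0.5], [-0.3, -0.6], [1.5, -0.9], [1.6, 0.9], [-3.9, -0.4], [-2.3, 1.1]]
[ 0.55640239  0.13186214 -0.09794643] [[0.0, 0.8], [-0.1, -0.7], [-0.8, 0.5], [-0.8, -0.6], [1.1, -0.9], [1.4, 0.9]]
slot [0.54661042 0.03190404] [0.5466234  0.03234143]
in front [0.49487263 0.0374265  0.1577    ] [ 0.09332745 -0.01080558  0.13510735]
in back [0.59837417 0.02725635 0.1577    ] [ 0.19731816 -0.00942157  0.13523545]
front out [0.47397328 0.03948009 0.1577    ] [ 0.07232933 -0.01108505  0.13508148]
back out [0.61927351 0.02520276 0.1577    ] [ 0.21831629 -0.00914211  0.13526131]
```

jog_arm([
  [[0,0,0,0.013],[0.0235,-0.0025,0.025,0],[0.0235,-0.0025,0.025,0],[0.0235,-0.0025,0.025,0],[0.0235,-0.0025,0.025,0],[0,0,0.0175,0],[0,0,0.0175,0],[0,0,0,0],[0,0,0,0]],
], claw=0)

```text
time_s: 4.62
tcp_pos: [0.4955, 0.0346, 0.1575]
ee_rot: [[0.995, -0.099, 0.001], [-0.099, -0.995, -0.0], [0.001, 0.0, -1.0]]
wrist_force: [-0.7, -1.3, 0.3]
gripper_width: 0.006
gripper_force: 0.0
```

jog_arm([
  [[0,-0.003,0,0],[-0.008,0,0,0],[-0.008,0,0.002,0],[-0.008,0,0.003,0],[-0.008,0,0.004,0],[-0.006,0,0.004,0],[-0.004,0,0.002,0],[0,0,0,0]],
])

```text
time_s: 5.62
tcp_pos: [0.4529, 0.0417, 0.1419]
ee_rot: [[0.995, -0.099, -0.001], [-0.099, -0.995, -0.0], [-0.001, 0.0, -1.0]]
wrist_force: [2.4, 0.3, -0.2]
gripper_width: 0.003
gripper_force: 1.9
```

jog_arm([
  [[-0.004,0,0.001,0],[-0.004,0,0.001,0],[-0.002,0,0,0],[0,0,0,0]],
])

```text
time_s: 6.12
tcp_pos: [0.4501, 0.0434, 0.1427]
ee_rot: [[0.995, -0.095, 0.016], [-0.095, -0.996, 0.002], [0.016, -0.004, -1.0]]
wrist_force: [19.0, -10.2, -1.8]
gripper_width: 0.006
gripper_force: 17.2
```

jog_arm([
  [[0.01,0,0,0],[0.01,0,-0.01,0],[0.02,0,-0.03,0],[0.03,0,0,0],[0.03,0,0,0],[0.03,0,0,0],[0.021,0,0,0],[0,0,0,0],[0,0,0,0]],
])

```text
time_s: 7.25
tcp_pos: [0.592, 0.0274, 0.1795]
ee_rot: [[0.995, -0.099, -0.003], [-0.099, -0.995, -0.001], [-0.003, 0.001, -1.0]]
wrist_force: [-0.1, -0.0, -0.0]
gripper_width: 0.003
gripper_force: 0.0
```

```bash
cat >> h.py <<'E'
def to(w,z=None,yaw=None):
    "tool shift to world xy,z(tcp) and turn to bring tool x to yaw"
    s=sense();R=s['ee_rot'];t=s['tcp_pos'];z=t[2] if z is None else z
    y=np.arctan2(R[1,0],R[0,0]); d=0
    if yaw is not None: d=-(yaw-y); d=(d+np.pi/2)%np.pi-np.pi/2
    a=y-d; X=np.array([np.cos(a),np.sin(a)]);Y=np.array([np.sin(a),-np.cos(a)]); e=np.array(w)-t[:2]
    return 'after turn %.3f: x %.4f y %.4f z %.4f'%(d,e@X,e@Y,t[2]-z)
p,k=pickle.load(open('poses.pkl','rb'))
E
python3 -c "
from h import *
print(to(loc(p,(.05,-.1)),.1597,p[2]))"
```

```text
after turn -0.001: x 0.0043 y -0.0005 z 0.0198
```

jog_arm([
  [[0.004,0,0.01,0],[0,0,0.01,0],[0,0,0,0],[0.008,0,0,0],[0.008,0,0.003,0],[0.008,0,0.004,0],[0.008,0,0.004,0],[0.008,0,0.004,0],[0.004,0,0.002,0],[0.004,0,0,0],[0,0,0,0]],
])

```text
time_s: 8.62
tcp_pos: [0.6416, 0.0226, 0.1425]
ee_rot: [[0.995, -0.099, -0.011], [-0.099, -0.995, -0.001], [-0.011, 0.002, -1.0]]
wrist_force: [-12.6, 3.3, 7.9]
gripper_width: 0.005
gripper_force: 8.7
```

jog_arm([
  [[-0.01,0,0,0],[-0.01,0,-0.02,0],[-0.03,0,-0.04,0],[-0.03,0,-0.04,0],[-0.03,0,-0.04,0],[-0.03,0,0,0],[-0.03,0,0,0],[-0.03,0,0,0],[-0.03,0,0,0],[-0.03,0,0,0],[0,0,0,0],[0,0,0,0]],
], claw=0.4)

```text
time_s: 10.12
tcp_pos: [0.3874, 0.0486, 0.2845]
ee_rot: [[0.995, -0.098, 0.004], [-0.098, -0.995, 0.002], [0.003, -0.002, -1.0]]
wrist_force: [0.1, -0.4, -0.2]
gripper_width: 0.401
gripper_force: 0.0
```

```bash
python3 - <<'E'
from h import *
im,m=snap('wrist','w3'); pickle.dump(m,open('pics/w3.pkl','wb'))
def P(l): return proj(m,np.r_[loc(p,l[:2]),l[2]])[0]
a=cv2.resize(cv2.imread('pics/w3.png')[0:170,170:300],None,fx=4,fy=4,interpolation=cv2.INTER_CUBIC)[:600]
import math
pts=[(s*(.073+.066*math.sin(t)),-.1,.033+.066*math.cos(t)) for s in(-1,1) for t in(.75,.5,0)]+[(s*.05,-.1,.088) for s in(-1,1)]
for l in pts:
    u=(P(l)-[170,0]+.5)*4; cv2.circle(a,tuple(int(v) for v in u),3,(0,0,255),-1)
cv2.imwrite('pics/c3.png',a)
print(to(loc(p,(0,-.1)),.20,p[2]))
E
```

```text
after turn -0.001: x 0.1599 y 0.0005 z 0.0842
```

View pics/c3.png

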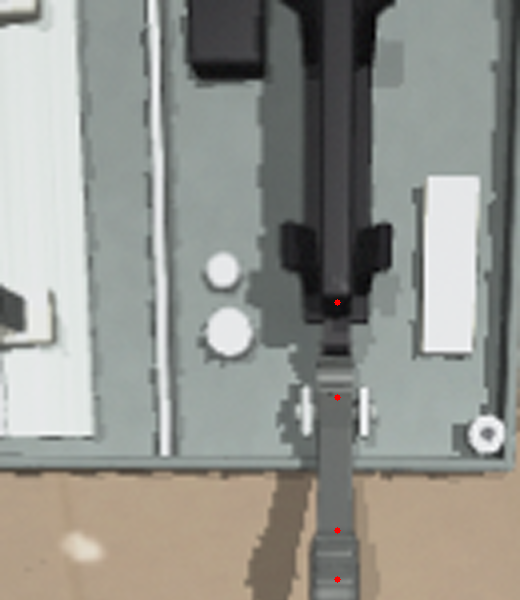

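jog_arm([
  [[0.04,0,0.021,0],[0.04,0,0.021,0],[0.04,0,0.021,0],[0.04,0.0005,0.021,0],[0,0,0.024,0],[0,0,0.024,0],[0,0,0.021,0],[0,0,0,0],[0,0,0,0]],
])

```text
time_s: 11.3
tcp_pos: [0.5468, 0.0319, 0.1307]
ee_rot: [[0.995, -0.099, 0.001], [-0.099, -0.995, -0.0], [0.001, -0.0, -1.0]]
wrist_force: [-0.3, -0.1, 0.9]
gripper_width: 0.396
gripper_force: 0.0
```

jog_arm([
  [[0,0,0,0],[0,0,0,0],[0,0,0,0]],
], claw=0)

```text
time_s: 11.68
tcp_pos: [0.5459, 0.032, 0.1308]
ee_rot: [[0.995, -0.099, 0.001], [-0.099, -0.995, 0.0], [0.001, -0.0, -1.0]]
wrist_force: [-0.6, 0.2, -0.6]
gripper_width: 0.145
gripper_force: 0.0
```

Still closing; give it time, then lift.

jog_arm([
  [[0,0,0,0],[0,0,0,0],[0,0,0,0]],
])

```text
time_s: 12.05
tcp_pos: [0.5459, 0.0321, 0.1306]
ee_rot: [[0.995, -0.098, 0.0], [-0.098, -0.995, 0.0], [0.0, -0.0, -1.0]]
wrist_force: [-0.2, 0.8, 2.0]
gripper_width: 0.085
gripper_force: 30.0
```

jog_arm([
  [[0,0,-0.01,0],[0,0,-0.015,0],[0,0,-0.02,0],[0,0,-0.02,0],[0,0,-0.025,0],[0,0,-0.025,0],[0,0,-0.015,0],[0,0,0,0],[0,0,0,0]],
])

```text
time_s: 13.18
tcp_pos: [0.5451, 0.0318, 0.2593]
ee_rot: [[0.995, -0.099, -0.002], [-0.099, -0.995, -0.0], [-0.002, 0.0, -1.0]]
wrist_force: [-0.7, 0.9, -1.2]
gripper_width: 0.089
gripper_force: 30.0
```

```bash
python3 - <<'E'
from h import *
print(k, to(loc(k,(0,.06)),None,k[2]))
print(sense()['joints'])
E
```

```text
[ 0.52636589 -0.20498621  1.74997766] after turn 1.293: x 0.2297 y 0.1206 z 0.0000
[ 2.03453559e+01  1.59746704e+01 -1.34985254e+01 -3.18663597e-02
 -6.06408015e+01  6.39924152e+01]
```

jog_arm([
  [[0,0,0,0.18],[0,0,0,0.18],[0,0,0,0.18],[0,0,0,0.18],[0,0,0,0.18],[0,0,0,0.18],[0,0,0,0.18],[0,0,0,0.033],[0.0287,0.0151,0,0],[0.0287,0.0151,0,0],[0.0287,0.0151,0,0],[0.0287,0.0151,0,0],[0.0287,0.0151,0,0],[0.0287,0.0151,0,0],[0.0287,0.0151,0,0],[0.0287,0.0151,0,0],[0,0,0,0],[0,0,0,0]],
])

```text
time_s: 15.42
tcp_pos: [0.4676, -0.2153, 0.2598]
ee_rot: [[0.179, -0.984, -0.001], [-0.984, -0.179, 0.0], [-0.0, 0.001, -1.0]]
wrist_force: [0.7, -0.2, -1.1]
gripper_width: 0.085
gripper_force: 30.0
```

```bash
python3 - <<'E'
from h import *
print(to(loc(k,(0,.06)),.116,k[2]))
E
```

```text
after turn 0.001: x 0.0003 y 0.0004 z 0.1438
```

jog_arm([
  [[0,0,0.03,0],[0,0,0.03,0],[0,0,0.025,0],[0,0,0.015,0],[0,0,0.01,0],[0,0,0.01,0],[0,0,0,0],[0,0,0,0]],
])

```text
time_s: 16.42
tcp_pos: [0.4682, -0.2156, 0.1408]
ee_rot: [[0.178, -0.984, 0.001], [-0.984, -0.178, -0.0], [0.001, -0.001, -1.0]]
wrist_force: [-0.5, -0.1, -1.5]
gripper_width: 0.091
gripper_force: 30.0
```

jog_arm([
  [[0,0,0.008,0],[0,0,0.008,0],[0,0,0.006,0],[0,0,0,0],[0,0,0,0]],
])

```text
time_s: 17.05
tcp_pos: [0.4679, -0.2156, 0.1183]
ee_rot: [[0.178, -0.984, 0.0], [-0.984, -0.178, -0.0], [0.0, -0.0, -1.0]]
wrist_force: [-0.1, 0.4, -1.8]
gripper_width: 0.089
gripper_force: 30.0
```

jog_arm([
  [[0,0,0.003,0],[0,0,0.002,0],[0,0,0.001,0],[0,0,0,0],[0,0,0,0]],
])

```text
time_s: 17.68
tcp_pos: [0.4678, -0.2155, 0.1123]
ee_rot: [[0.178, -0.984, 0.0], [-0.984, -0.178, -0.0], [0.0, -0.0, -1.0]]
wrist_force: [-0.1, 1.4, -0.8]
gripper_width: 0.087
gripper_force: 30.0
```

jog_arm([
  [[0,0,0.001,0],[0,0,0,0],[0,0,0,0]],
])

```text
time_s: 18.05
tcp_pos: [0.4678, -0.2155, 0.1113]
ee_rot: [[0.178, -0.984, 0.0], [-0.984, -0.178, -0.0], [0.0, -0.0, -1.0]]
wrist_force: [0.2, -0.2, -1.3]
gripper_width: 0.091
gripper_force: 30.0
```

jog_arm([
  [[0,0,0,0],[0,0,0,0],[0,0,0,0],[0,0,0,0],[0,0,-0.02,0],[0,0,-0.03,0],[0,0,-0.03,0],[0,0,-0.02,0],[0,0,0,0],[0,0,0,0]],
], claw=0.35)

```text
time_s: 19.3
tcp_pos: [0.4671, -0.2153, 0.2103]
ee_rot: [[0.178, -0.984, -0.002], [-0.984, -0.178, 0.001], [-0.001, 0.001, -1.0]]
wrist_force: [0.5, -0.0, -0.3]
gripper_width: 0.349
gripper_force: 0.0
```

```bash
python3 - <<'E'
from h import *
# new board centre offset along rack x from w2 crop c2: ear ends
m2=pickle.load(open('pics/w2.pkl','rb'))
c=lambda x,y:(x/4+380-.5,y/4-.5)
a=onz(m2,[c(165,218)],.068)[0][:2]; b=onz(m2,[c(513,140)],.068)[0][:2]
x=np.array([np.cos(k[2]),np.sin(k[2])]); print((a-k[:2])@x,(b-k[:2])@x, np.linalg.norm(a-b))
print(to(loc(k,(0,0)),None,k[2]))
E
```

```text
0.04920164132372491 -0.04729815636086466 0.096552182195963
after turn -0.001: x 0.0004 y -0.0601 z 0.0000
```

jog_arm([
  [[0,-0.03,0,0],[0,-0.03,0,0],[0,0,0,0],[0,0,0.03,0],[0,0,0.03,0],[0,0,0.025,0],[0,0,0.014,0],[0,0,0,0],[0,0,0,0]],
])

```text
time_s: 20.42
tcp_pos: [0.5273, -0.205, 0.113]
ee_rot: [[0.178, -0.984, 0.001], [-0.984, -0.178, -0.0], [0.001, -0.001, -1.0]]
wrist_force: [-0.8, -0.4, 0.5]
gripper_width: 0.351
gripper_force: 0.0
```

jog_arm([
  [[0,0,0,0],[0,0,0,0],[0,0,0,0],[0,0,0,0],[0,0,0,0]],
], claw=0)

```text
time_s: 21.05
tcp_pos: [0.527, -0.2048, 0.1126]
ee_rot: [[0.178, -0.984, 0.0], [-0.984, -0.178, -0.0], [0.0, -0.0, -1.0]]
wrist_force: [-1.9, 0.5, 2.4]
gripper_width: 0.088
gripper_force: 30.0
```

jog_arm([
  [[0,0,-0.01,0],[0,0,-0.015,0],[0,0,-0.02,0],[0,0,-0.025,0],[0,0,-0.03,0],[0,0,-0.03,0],[0,0,-0.02,0],[0,0,0,0],[0,0,0,0]],
])

```text
time_s: 22.18
tcp_pos: [0.5262, -0.2046, 0.2616]
ee_rot: [[0.178, -0.984, -0.001], [-0.984, -0.178, 0.001], [-0.001, 0.001, -1.0]]
wrist_force: [0.4, 1.1, -1.3]
gripper_width: 0.089
gripper_force: 30.0
```

```bash
python3 - <<'E'
from h import *
print(to(loc(p,(0,-.1)),None,p[2]))
im,m=snap('top','t1'); im,m=snap('side','s1')
a=cv2.imread('pics/t1.png')[120:270,150:380]; b=cv2.imread('pics/s1.png')[140:310,190:400]
a=cv2.resize(a,(480,313),interpolation=cv2.INTER_CUBIC)
b=cv2.resize(b,(320,259),interpolation=cv2.INTER_CUBIC)
b=np.pad(b,((0,54),(0,0),(0,0)))
cv2.imwrite('pics/c4.png',np.hstack([a,b]))
E
```

```text
after turn -1.294: x -0.0028 y -0.2378 z 0.0000
```

View pics/c4.png

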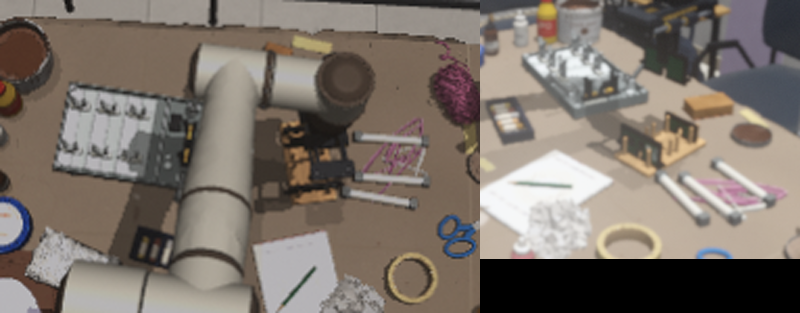

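jog_arm([
  [[0,0,0,-0.18],[0,0,0,-0.18],[0,0,0,-0.18],[0,0,0,-0.18],[0,0,0,-0.18],[0,0,0,-0.18],[0,0,0,-0.18],[0,0,0,-0.034],[0,-0.0297,0,0],[0,-0.0297,0,0],[0,-0.0297,0,0],[0,-0.0297,0,0],[0,-0.0297,0,0],[0,-0.0297,0,0],[0,-0.0297,0,0],[-0.002,-0.0297,0,0],[0,0,0,0],[0,0,0,0]],
])

```text
time_s: 24.52
tcp_pos: [0.5478, 0.0316, 0.2618]
ee_rot: [[0.995, -0.099, -0.001], [-0.099, -0.995, -0.0], [-0.001, 0.0, -1.0]]
wrist_force: [-0.2, -0.1, -1.0]
gripper_width: 0.087
gripper_force: 30.0
```

```bash
python3 - <<'E'
from h import *
print(to(loc(p,(0.001,-.1)),.135,p[2]))
E
```

```text
after turn -0.001: x -0.0002 y -0.0006 z 0.1268
```

jog_arm([
  [[0,-0.0005,0.03,0],[0,0,0.03,0],[0,0,0.025,0],[0,0,0.012,0],[0,0,0.008,0],[0,0,0.007,0],[0,0,0.006,0],[0,0,0,0],[0,0,0,0]],
])

```text
time_s: 25.65
tcp_pos: [0.5483, 0.0325, 0.1446]
ee_rot: [[0.995, -0.097, 0.001], [-0.097, -0.995, 0.0], [0.001, -0.0, -1.0]]
wrist_force: [0.2, 0.6, -1.5]
gripper_width: 0.091
gripper_force: 30.0
```

jog_arm([
  [[0,0,0.004,0],[0,0,0.004,0],[0,0,0.003,0],[0,0,0,0],[0,0,0,0]],
])

```text
time_s: 26.28
tcp_pos: [0.548, 0.0323, 0.1337]
ee_rot: [[0.995, -0.097, -0.0], [-0.097, -0.995, -0.0], [-0.0, 0.0, -1.0]]
wrist_force: [-2.3, -0.7, 4.3]
gripper_width: 0.092
gripper_force: 30.0
```

jog_arm([
  [[0,0,0,0],[0,0,0,0],[0,0,0,0],[0,0,0,0],[0,0,-0.03,0],[0,0,-0.03,0],[0,0,-0.03,0],[-0.035,0,-0.03,0],[-0.035,0,-0.03,0],[-0.035,0,0,0],[-0.035,0,0,0],[-0.014,0,0,0],[0,0,0,0],[0,0,0,0]],
], claw=0.3)

```text
time_s: 28.02
tcp_pos: [0.3958, 0.0477, 0.2834]
ee_rot: [[0.995, -0.098, 0.001], [-0.098, -0.995, -0.0], [0.001, -0.0, -1.0]]
wrist_force: [0.6, -1.0, 0.2]
gripper_width: 0.299
gripper_force: 0.0
```

```bash
python3 - <<'E'
from h import *
im,m=snap('wrist','w4'); pickle.dump(m,open('pics/w4.pkl','wb'))
a=cv2.resize(cv2.imread('pics/w4.png')[0:200,170:300],None,fx=3,fy=3,interpolation=cv2.INTER_CUBIC)
for l in [(s*.05,-.1+t*.004,z) for s in(-1,1) for t in (-1,1) for z in(.088,)]:
    u=(proj(m,np.r_[loc(p,l[:2]),l[2]])[0]-[170,0]+.5)*3; cv2.circle(a,tuple(int(v) for v in u),2,(0,0,255),-1)
cv2.imwrite('pics/c5.png',a)
print(to(loc(p,(-.155,-.1)),.155,p[2]))
E
```

```text
after turn -0.000: x -0.0034 y 0.0004 z 0.1282
```

View pics/c5.png

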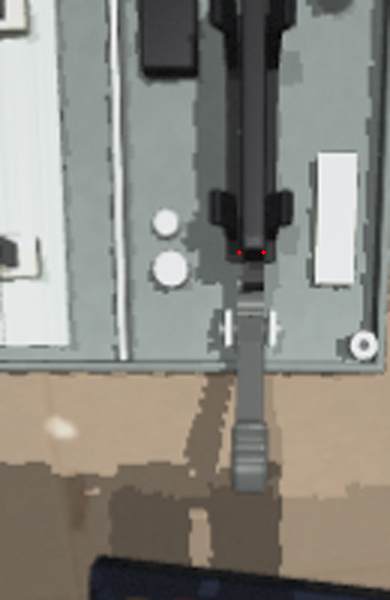

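jog_arm([
  [[-0.0034,0,0.04,0],[0,0,0.05,0],[0,0,0.05,0],[0,0,0,0],[0,0,0,0]],
], claw=0)

```text
time_s: 28.7
tcp_pos: [0.393, 0.0482, 0.1444]
ee_rot: [[0.995, -0.097, 0.002], [-0.097, -0.995, 0.0], [0.002, -0.001, -1.0]]
wrist_force: [-0.2, -0.4, 1.2]
gripper_width: 0.004
gripper_force: 0.0
```

jog_arm([
  [[0.008,0,0,0],[0.008,0,0,0],[0.008,0,-0.003,0],[0.008,0,-0.003,0],[0.008,0,-0.003,0],[0.008,0,-0.003,0],[0.008,0,-0.002,0],[0.004,0,-0.001,0],[0,0,0,0]],
])

```text
time_s: 29.82
tcp_pos: [0.4516, 0.0418, 0.1583]
ee_rot: [[0.995, -0.098, 0.001], [-0.098, -0.995, 0.0], [0.001, -0.0, -1.0]]
wrist_force: [-0.7, -1.8, -0.0]
gripper_width: 0.002
gripper_force: 1.0
```

jog_arm([
  [[0.003,0,0,0],[0.002,0,0,0],[0.002,0,0,0],[0.002,0,0,0],[0,0,0,0]],
])

```text
time_s: 30.45
tcp_pos: [0.4561, 0.0408, 0.1577]
ee_rot: [[0.995, -0.098, -0.01], [-0.098, -0.995, -0.001], [-0.01, 0.002, -1.0]]
wrist_force: [-15.8, 5.0, 11.4]
gripper_width: 0.007
gripper_force: 8.3
```

jog_arm([
  [[-0.008,0,0,0],[-0.012,0,0,0],[0,0,-0.025,0],[0,0,-0.025,0],[0.035,0,0,0],[0.035,0,0,0],[0.035,0,0,0],[0.035,0,0,0],[0.035,0,0,0],[0.035,0,0,0],[0.035,0,0,0],[0.013,0,0,0],[0,0,0,0],[0,0,0,0]],
])

```text
time_s: 32.2
tcp_pos: [0.696, 0.018, 0.2084]
ee_rot: [[0.995, -0.097, -0.0], [-0.097, -0.995, 0.0], [-0.0, -0.0, -1.0]]
wrist_force: [1.0, -0.0, -0.0]
gripper_width: 0.003
gripper_force: 0.0
```

```bash
python3 - <<'E'
from h import *
print(to(loc(p,(.155,-.1)),.144,p[2]))
E
```

```text
after turn 0.000: x 0.0049 y 0.0003 z 0.0644
```

jog_arm([
  [[0.005,0,0,0],[0,0,0.032,0],[0,0,0.032,0],[0,0,0,0],[-0.008,0,0,0],[-0.008,0,0,0],[-0.008,0,-0.003,0],[-0.008,0,-0.003,0],[-0.008,0,-0.003,0],[-0.008,0,-0.003,0],[-0.008,0,-0.002,0],[-0.004,0,-0.001,0],[0,0,0,0]],
])

```text
time_s: 33.83
tcp_pos: [0.6525, 0.0232, 0.1677]
ee_rot: [[0.995, -0.093, 0.032], [-0.093, -0.996, 0.002], [0.032, -0.005, -0.999]]
wrist_force: [17.9, -4.8, 3.9]
gripper_width: 0.008
gripper_force: 10.0
```

jog_arm([
  [[-0.003,0,0,0],[-0.002,0,0,0],[-0.002,0,0,0],[-0.002,0,0,0],[0,0,0,0]],
])

```text
time_s: 34.45
tcp_pos: [0.6469, 0.0239, 0.1694]
ee_rot: [[0.995, -0.092, 0.041], [-0.092, -0.996, 0.002], [0.041, -0.006, -0.999]]
wrist_force: [23.5, -8.9, 5.2]
gripper_width: 0.005
gripper_force: 13.0
```

```bash
python3 - <<'E'
from h import *
im,m=snap('side','s2')
u=proj(m,np.r_[loc(p,(0,-.1)),.06])[0].astype(int); print(u)
b=cv2.imread('pics/s2.png')[u[1]-45:u[1]+35,u[0]-50:u[0]+50]
cv2.imwrite('pics/c6.png',cv2.resize(b,(750,600),interpolation=cv2.INTER_CUBIC))
E
```

```text
[269 190]
```

View pics/c6.png

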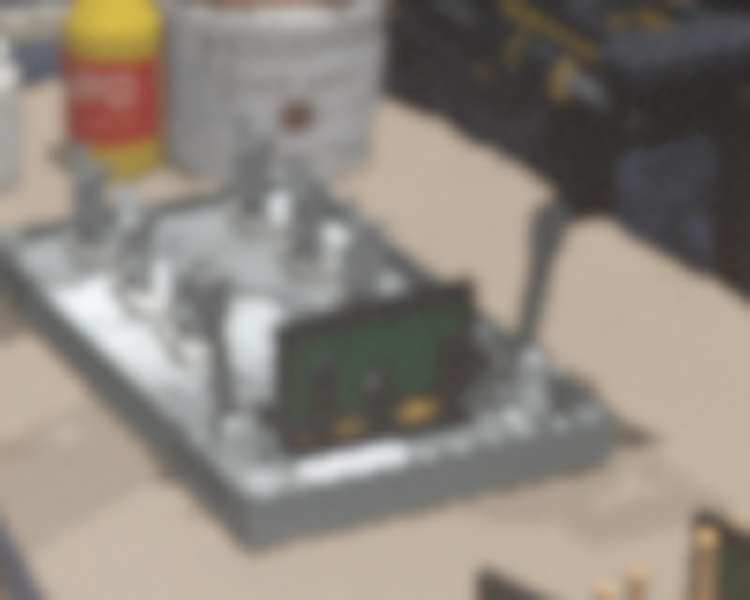

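```bash
python3 - <<'E'
from h import *
m=camera_model('side')
f=lambda P:((proj(m,P)[0]-[219,145]+.5)*7.5).round()
for t in(0,.2,.4,.75): print('back',t,f(np.r_[loc(p,(.073+.066*np.sin(t),-.1)),.033+.066*np.cos(t)]),'front',f(np.r_[loc(p,(-.073-.066*np.sin(t),-.1)),.033+.066*np.cos(t)]))
s=sense();R=s['ee_rot'];tip=s['tcp_pos']+R[:,2]*.0697; print(s['tcp_pos'],'tip',tip,f(tip),f(s['tcp_pos']))
for x in(-.05,.05):print('board top seated',f(np.r_[loc(p,(x,-.1)),.076]),'raised',f(np.r_[loc(p,(x,-.1)),.088]))
print(s['joints'],s['wrist_force'])
E
```

```text
back 0 [529. 236.] front [233. 296.]
back 0.2 [554. 233.] front [205. 305.]
back 0.4 [578. 236.] front [179. 318.]
back 0.75 [613. 254.] front [138. 354.]
[0.64693302 0.02395018 0.16943276] tip [0.64978618 0.02407752 0.0997913 ] [585. 220.] [587.  77.]
board top seated [282. 334.] raised [282. 309.]
board top seated [483. 292.] raised [483. 267.]
[ 16.6252549   29.22786855  -6.99014755   0.72923645 -51.50622846
  67.6452329 ] [23.364193   -8.26093366  5.18498395]
```

jog_arm([
  [[0.01,0,0,0],[0.012,0,0,0],[0,0,-0.02,0],[0,0,-0.025,0],[-0.03,0,0,0],[-0.03,0,0,0],[-0.03,0,0,0],[-0.03,0,0,0],[0,0,0,0],[0,0,0,0]],
])

```text
time_s: 35.75
tcp_pos: [0.5357, 0.0336, 0.2044]
ee_rot: [[0.995, -0.097, -0.0], [-0.097, -0.995, -0.0], [-0.0, 0.0, -1.0]]
wrist_force: [-0.2, -0.5, 0.0]
gripper_width: 0.003
gripper_force: 0.0
```

```bash
python3 - <<'E'
from h import *
print(to(loc(p,(0.03,-.1)),.152,p[2]))
im,m=snap('side','s3')
b=cv2.imread('pics/s3.png')[145:225,219:319]
cv2.imwrite('pics/c7.png',cv2.resize(b,(750,600),interpolation=cv2.INTER_CUBIC))
E
```

```text
after turn 0.000: x 0.0410 y 0.0002 z 0.0524
```

jog_arm([
  [[0.02,0,0,0],[0.021,0,0,0],[0,0,0.02,0],[0,0,0.02,0],[0,0,0.008,0],[0,0,0.004,0],[0,0,0.003,0],[0,0,0.002,0],[0,0,0,0]],
])

```text
time_s: 36.92
tcp_pos: [0.5774, 0.0298, 0.1495]
ee_rot: [[0.995, -0.097, 0.003], [-0.097, -0.995, 0.0], [0.003, -0.001, -1.0]]
wrist_force: [-1.5, 0.1, 5.9]
gripper_width: 0.007
gripper_force: 3.3
```

jog_arm([
  [[0,0,0.003,0],[0,0,0.003,0],[0,0,0,0]],
])

```text
time_s: 37.3
tcp_pos: [0.5786, 0.0299, 0.1461]
ee_rot: [[0.995, -0.096, 0.007], [-0.096, -0.995, 0.0], [0.007, -0.001, -1.0]]
wrist_force: [-3.7, -0.7, 16.6]
gripper_width: 0.006
gripper_force: 8.3
```

jog_arm([
  [[0,0,-0.015,0],[0,0,-0.005,0],[-0.03,0,0,0],[-0.036,0,0,0],[0,0,0.008,0],[0,0,0.004,0],[0,0,0.003,0],[0,0,0,0]],
])

```text
time_s: 38.3
tcp_pos: [0.5117, 0.036, 0.1474]
ee_rot: [[0.995, -0.097, -0.0], [-0.097, -0.995, -0.001], [-0.0, 0.001, -1.0]]
wrist_force: [-4.0, 0.6, 10.6]
gripper_width: 0.003
gripper_force: 5.3
```

jog_arm([
  [[0,0,0.003,0],[0,0,0.003,0],[0,0,0,0]],
])

```text
time_s: 38.67
tcp_pos: [0.511, 0.0358, 0.1455]
ee_rot: [[0.995, -0.096, -0.001], [-0.096, -0.995, -0.002], [-0.001, 0.002, -1.0]]
wrist_force: [-15.5, 1.8, 38.2]
gripper_width: 0.005
gripper_force: 19.5
```

jog_arm([
  [[0,0,-0.01,0],[0,0,-0.03,0],[0,0,-0.03,0],[0.04,0,0,0],[0.04,0,0,0],[0.04,0,0,0],[0.04,0,0,0],[0.01,0,0,0],[0,0,0,0],[0,0,0,0]],
])

```text
time_s: 39.92
tcp_pos: [0.6792, 0.0194, 0.2101]
ee_rot: [[0.995, -0.098, -0.001], [-0.098, -0.995, -0.0], [-0.001, 0.0, -1.0]]
wrist_force: [0.1, -0.6, 0.6]
gripper_width: 0.005
gripper_force: 0.0
```

```bash
python3 - <<'E'
from h import *
print(to(loc(p,(.125,-.1)),.158,p[2]))
E
```

```text
after turn 0.000: x -0.0082 y 0.0001 z 0.0521
```

View pics/c7.png

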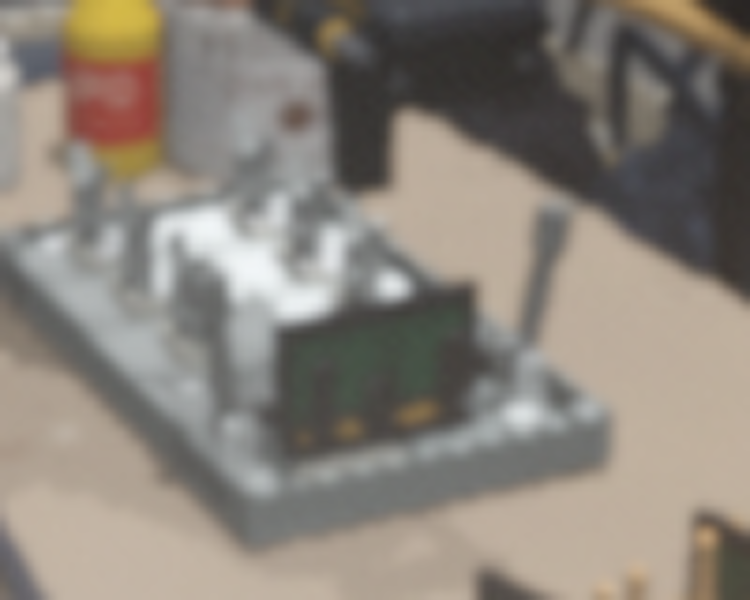

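jog_arm([
  [[-0.008,0,0.02,0],[0,0,0.032,0],[0,0,0,0],[-0.008,0,0,0],[-0.008,0,0,0],[-0.005,0,0,0],[-0.005,0,0,0],[-0.004,0,0,0],[0,0,0,0]],
])

```text
time_s: 41.05
tcp_pos: [0.642, 0.0232, 0.1583]
ee_rot: [[0.995, -0.097, -0.0], [-0.097, -0.995, -0.0], [-0.0, 0.0, -1.0]]
wrist_force: [0.3, 0.6, 0.3]
gripper_width: -0.0
gripper_force: 0.0
```

jog_arm([
  [[-0.003,0,0,0],[-0.003,0,0,0],[0,0,0,0]],
])

```text
time_s: 41.42
tcp_pos: [0.6372, 0.0237, 0.1584]
ee_rot: [[0.995, -0.097, 0.003], [-0.097, -0.995, 0.0], [0.003, -0.001, -1.0]]
wrist_force: [4.3, -1.3, -2.2]
gripper_width: 0.004
gripper_force: 2.1
```

jog_arm([
  [[-0.002,0,0,0],[-0.002,0,0,0],[0,0,0,0]],
])

```text
time_s: 41.8
tcp_pos: [0.6365, 0.0239, 0.1587]
ee_rot: [[0.995, -0.097, 0.011], [-0.097, -0.995, 0.001], [0.011, -0.002, -1.0]]
wrist_force: [13.6, -4.7, -8.4]
gripper_width: 0.002
gripper_force: 6.5
```

jog_arm([
  [[0.006,0,0,0],[0.009,0,0,0],[0,0,-0.025,0],[0,0,-0.025,0],[-0.038,0,0,0],[-0.038,0,0,0],[-0.038,0,0,0],[-0.038,0,0,0],[-0.038,0,0,0],[-0.038,0,0,0],[0,0,0,0],[0,0,0.025,0],[0,0,0.025,0],[0,0,0,0],[0,0,0,0]],
])

```text
time_s: 43.68
tcp_pos: [0.4213, 0.0452, 0.1589]
ee_rot: [[0.995, -0.097, 0.001], [-0.097, -0.995, 0.0], [0.001, -0.0, -1.0]]
wrist_force: [0.6, 0.3, -0.0]
gripper_width: 0.008
gripper_force: 0.0
```

```bash
python3 - <<'E'
from h import *
print(to(loc(p,(-.091,-.1)),.158,p[2]))
E
```

```text
after turn 0.000: x 0.0350 y 0.0005 z 0.0009
```

jog_arm([
  [[0.01,0,0,0],[0.01,0,0,0],[0.006,0,0,0],[0.004,0,0,0],[0.004,0,0,0],[0,0,0,0]],
])

```text
time_s: 44.42
tcp_pos: [0.4542, 0.0415, 0.1582]
ee_rot: [[0.995, -0.098, -0.0], [-0.098, -0.995, -0.0], [-0.0, 0.0, -1.0]]
wrist_force: [0.5, -0.8, -0.1]
gripper_width: 0.005
gripper_force: 0.0
```

jog_arm([
  [[0.002,0,0,0],[0.002,0,0,0],[0.001,0,0,0],[0,0,0,0]],
])

```text
time_s: 44.92
tcp_pos: [0.4558, 0.0407, 0.1578]
ee_rot: [[0.995, -0.098, -0.008], [-0.098, -0.995, -0.001], [-0.008, 0.002, -1.0]]
wrist_force: [-10.6, 4.4, 7.6]
gripper_width: 0.007
gripper_force: 5.3
```

jog_arm([
  [[-0.006,0,0,0],[-0.009,0,0,0],[0,0,-0.04,0],[0,0,-0.04,0],[0,0,-0.04,0],[0,0,0,0.18],[0,0,0,0.18],[0,0,0,0.18],[0,0,0,0.18],[0,0,0,0.18],[0,0,0,0.18],[0,0,0,0.18],[0,0,0,0.18],[0,0,0,0],[0,0,0,0]],
], claw=0.45)

```text
time_s: 46.8
tcp_pos: [0.444, 0.0425, 0.2782]
ee_rot: [[0.036, -0.999, 0.0], [-0.999, -0.036, 0.0], [-0.0, -0.0, -1.0]]
wrist_force: [0.6, -0.2, 0.1]
gripper_width: 0.445
gripper_force: 0.0
```

```bash
python3 - <<'E'
from h import *
print(sense()['joints'],to((.50,-.20),.28,-1.6))
E
```

```text
[ 2.64657162e+01  5.04054891e+00 -2.45562203e+01  4.33121064e-03
 -6.03893673e+01 -2.44284254e+01] after turn 0.065: x 0.2408 y -0.0630 z -0.0018
```

jog_arm([
  [[0,0,0,0.065],[0.03,-0.008,0,0],[0.03,-0.008,0,0],[0.03,-0.008,0,0],[0.03,-0.008,0,0],[0.03,-0.008,0,0],[0.03,-0.008,0,0],[0.03,-0.008,0,0],[0.03,-0.008,0,0],[0,0,0,0],[0,0,0,0]],
])

```text
time_s: 48.18
tcp_pos: [0.5002, -0.1991, 0.278]
ee_rot: [[-0.031, -1.0, -0.001], [-1.0, 0.031, 0.0], [-0.0, 0.001, -1.0]]
wrist_force: [-0.7, -1.1, -0.1]
gripper_width: 0.449
gripper_force: 0.0
```

```bash
python3 - <<'E'
from h import *
im,m=snap('wrist','w5'); pickle.dump(m,open('pics/w5.pkl','wb'))
cv2.imwrite('pics/w5b.png',cv2.resize(cv2.imread('pics/w5.png'),(800,600),interpolation=cv2.INTER_CUBIC))
E
```

```text
(no output)
```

View pics/w5b.png

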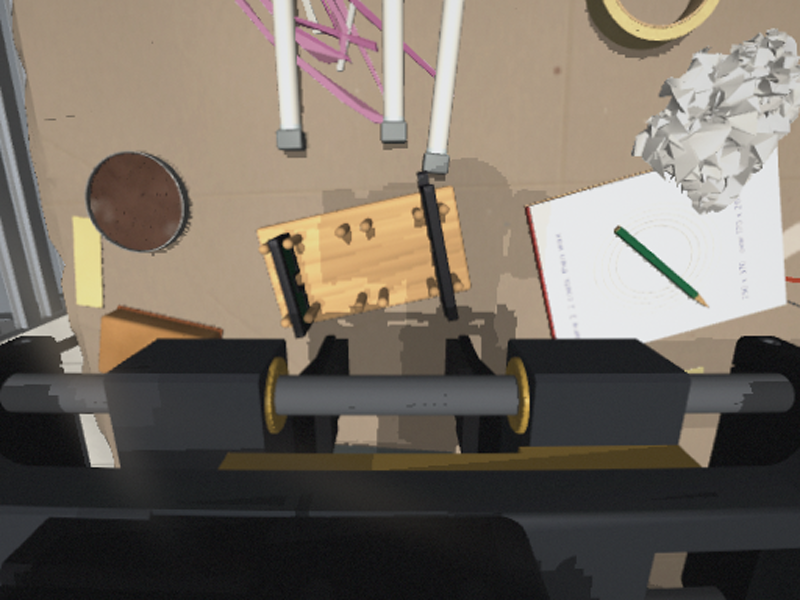

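```bash
cat > tubes.py <<'E'
from h import *
im=cv2.imread('pics/w5.png'); m=pickle.load(open('pics/w5.pkl','rb')); s=.64
for n,(x0,x1,end) in dict(A=(287,292,(291,148)),B=(394,394,(394,141)),C=(452,440,(434,171))).items():
    pts=[]
    for v in range(3,68,3):
        xc=(x0+(x1-x0)*v/68)*s; a=int(xc-16); b=int(xc+16)
        row=im[v,a:b].astype(int); g=(row.min(1)>150)&(row.max(1)-row.min(1)<40)
        lab=np.flatnonzero(g)
        if 6<len(lab)<22 and lab[-1]-lab[0]<22: pts.append(((lab[0]+lab[-1])/2+a,v))
    P=onz(m,np.array(pts),.01)[:,:2]
    vx,vy,x,y=cv2.fitLine(P.astype(np.float32),cv2.DIST_HUBER,0,1e-4,1e-4).ravel()
    d=np.array([vx,vy]); d*=-np.sign(d[1]); c=np.array([x,y])
    e=onz(m,[np.array(end)*s],.01)[0][:2]; e=c+d*((e-c)@d)
    mid=e+d*.075
    print(n,len(pts),'end',e.round(4),'mid',mid.round(4),'yaw',np.arctan2(d[1],d[0]).round(4),to(mid,.0725,np.arctan2(d[1],d[0])))
E
python3 tubes.py
```

```text
A 18 end [ 0.5814 -0.2983] mid [ 0.5804 -0.3733] yaw -1.5849 after turn -0.017: x 0.1734 y -0.0826 z 0.2057
B 22 end [ 0.5003 -0.3008] mid [ 0.4979 -0.3758] yaw -1.6019 after turn 0.000: x 0.1769 y -0.0032 z 0.2057
C 22 end [ 0.4676 -0.2768] mid [ 0.4582 -0.3512] yaw -1.6974 after turn 0.096: x 0.1565 y 0.0225 z 0.2057
```

jog_arm([
  [[0,0,0,0.096],[0.031,0.0045,0.01,0],[0.031,0.0045,0.02,0],[0.031,0.0045,0.03,0],[0.031,0.0045,0.03,0],[0.0325,0.0045,0.03,0],[0,0,0.03,0],[0,0,0.025,0],[0,0,0.02,0],[0,0,0.007,0],[0,0,0,0],[0,0,0,0]],
], claw=0.32)

```text
time_s: 49.72
tcp_pos: [0.4589, -0.3517, 0.0773]
ee_rot: [[-0.127, -0.992, 0.002], [-0.992, 0.127, -0.001], [0.001, -0.002, -1.0]]
wrist_force: [0.9, 0.0, 0.1]
gripper_width: 0.319
gripper_force: 0.0
```

jog_arm([
  [[0,0,0,0],[0,0,0,0],[0,0,0,0],[0,0,0,0]],
], claw=0)

```text
time_s: 50.22
tcp_pos: [0.4583, -0.3518, 0.0768]
ee_rot: [[-0.127, -0.992, 0.001], [-0.992, 0.127, -0.0], [0.0, -0.001, -1.0]]
wrist_force: [-0.7, 1.2, 4.5]
gripper_width: 0.171
gripper_force: 30.0
```

jog_arm([
  [[0,0,0,0],[0,0,0,0],[0,0,0.004,0],[0,0,0,0]],
], claw=0.3)

```text
time_s: 50.72
tcp_pos: [0.4578, -0.3516, 0.0715]
ee_rot: [[-0.128, -0.992, -0.001], [-0.992, 0.128, 0.001], [-0.0, 0.001, -1.0]]
wrist_force: [-0.8, 0.8, 0.7]
gripper_width: 0.297
gripper_force: 0.0
```

jog_arm([
  [[0,0,0,0],[0,0,0,0],[0,0,0,0],[0,0,0,0]],
], claw=0)

```text
time_s: 51.22
tcp_pos: [0.4581, -0.3517, 0.0722]
ee_rot: [[-0.128, -0.992, -0.0], [-0.992, 0.128, 0.0], [-0.0, 0.0, -1.0]]
wrist_force: [1.2, 0.1, -0.2]
gripper_width: 0.175
gripper_force: 30.0
```

jog_arm([
  [[0,0,-0.02,0],[0,0,-0.03,0],[0,0,-0.04,0],[0,0,-0.04,0],[0,0,-0.03,0],[0,0,0,-0.18],[0,0,0,-0.18],[0,0,0,-0.18],[0,0,0,-0.18],[0,0,0,-0.18],[0,0,0,-0.18],[0,0,0,-0.18],[0,0,0,-0.18],[0,0,0,-0.16],[0,0,0,0],[0,0,0,0]],
])

```text
time_s: 53.22
tcp_pos: [0.4581, -0.3517, 0.2322]
ee_rot: [[0.995, -0.101, -0.0], [-0.101, -0.995, 0.0], [-0.0, -0.0, -1.0]]
wrist_force: [-0.3, 0.3, 0.2]
gripper_width: 0.173
gripper_force: 30.0
```

```bash
python3 - <<'E'
from h import *
print(p)
for i,y in enumerate((.005,.065,.125)): print(i+1,to(loc(p,(0,y)),None,p[2]))
E
```

```text
[ 0.55640239  0.13186214 -0.09794643]
1 after turn -0.003: x 0.0506 y -0.4958 z 0.0000
2 after turn -0.003: x 0.0506 y -0.5558 z 0.0000
3 after turn -0.003: x 0.0506 y -0.6158 z 0.0000
```

```bash
python3 - <<'E'
from h import *
m1,m2=[pickle.load(open(f'pics/w{i}.pkl','rb')) for i in (1,2)]
def crop(n,m,x0,y0,w,h,z,x):
    im=cv2.resize(cv2.imread(f'pics/{n}.png')[y0:y0+h,x0:x0+w],None,fx=z,fy=z,interpolation=cv2.INTER_CUBIC)
    for y in(.005,.065,.125):
        for d,zz,c in((-.011,.073,(0,0,255)),(.011,.073,(0,0,255)),(0,.040,(255,0,0))):
            u=(proj(m,np.r_[loc(p,(x,y+d)),zz])[0]-[x0,y0]+.5)*z; cv2.circle(im,tuple(int(a) for a in u),3,c,-1)
    return im
a=crop('w1',m1,55,130,160,55,5,.045); b=crop('w2',m2,15,70,160,55,5,-.045)
cv2.imwrite('pics/c8.png',np.vstack([a,b]))
E
```

```text
(no output)
```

View pics/c8.png

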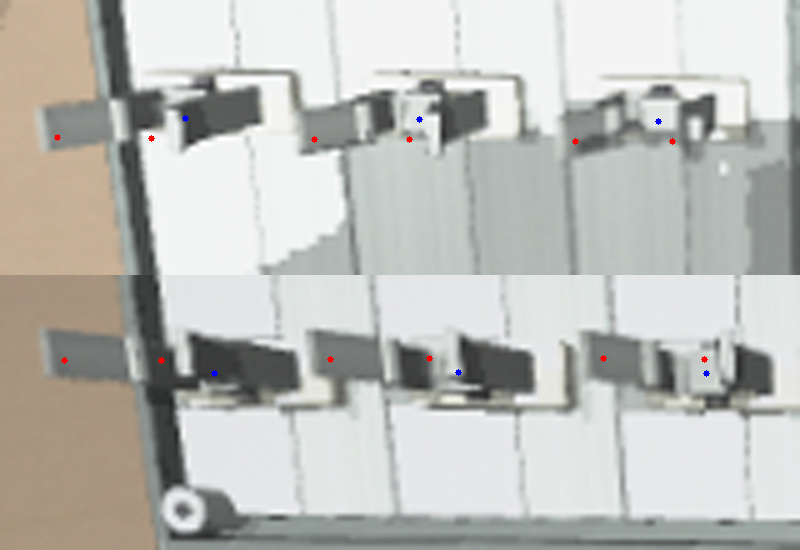

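jog_arm([
  [[0.0032,-0.0385,0,-0.003],[0.0032,-0.0385,0,0],[0.0032,-0.0385,0,0],[0.0032,-0.0385,0,0],[0.0032,-0.0385,0,0],[0.0032,-0.0385,0,0],[0.0032,-0.0385,0,0],[0.0032,-0.0385,0,0],[0.0032,-0.0385,0,0],[0.0032,-0.0385,0,0],[0.0032,-0.0385,0,0],[0.0032,-0.0385,0,0],[0.0032,-0.0385,0,0],[0.0032,-0.0385,0,0],[0.0032,-0.0385,0,0],[0.0032,-0.0385,0,0],[0,0,0,0],[0,0,0,0]],
])

```text
time_s: 55.48
tcp_pos: [0.5678, 0.2562, 0.2319]
ee_rot: [[0.995, -0.096, -0.001], [-0.096, -0.995, -0.001], [-0.001, 0.001, -1.0]]
wrist_force: [-0.9, -1.0, -0.4]
gripper_width: 0.173
gripper_force: 30.0
```

```bash
python3 - <<'E'
from h import *
print(to(loc(p,(0,.1255)),.15,p[2]))
E
```

```text
after turn 0.001: x 0.0008 y -0.0006 z 0.0819
```

jog_arm([
  [[0.0008,-0.0006,0.03,0],[0,0,0.03,0],[0,0,0.022,0],[0,0,0.008,0],[0,0,0.008,0],[0,0,0.006,0],[0,0,0,0]],
])

```text
time_s: 56.35
tcp_pos: [0.569, 0.257, 0.1283]
ee_rot: [[0.995, -0.096, -0.0], [-0.096, -0.995, -0.0], [-0.0, 0.0, -1.0]]
wrist_force: [-0.2, 0.3, -1.1]
gripper_width: 0.172
gripper_force: 30.0
```

jog_arm([
  [[0,0,0.006,0],[0,0,0.006,0],[0,0,0.005,0],[0,0,0,0],[0,0,0,0]],
])

```text
time_s: 56.98
tcp_pos: [0.5687, 0.2571, 0.1107]
ee_rot: [[0.995, -0.096, -0.001], [-0.096, -0.995, -0.0], [-0.001, 0.0, -1.0]]
wrist_force: [0.6, -1.2, -2.2]
gripper_width: 0.173
gripper_force: 30.0
```

jog_arm([
  [[0,0,0.002,0],[0,0,0.001,0],[0,0,0,0]],
])

```text
time_s: 57.35
tcp_pos: [0.5689, 0.2572, 0.11]
ee_rot: [[0.995, -0.095, 0.0], [-0.095, -0.995, -0.0], [0.0, 0.0, -1.0]]
wrist_force: [-4.0, -1.8, 8.9]
gripper_width: 0.172
gripper_force: 30.0
```

jog_arm([
  [[0,0,0,0],[0,0,0,0],[0,0,0,0],[0,0,-0.02,0],[0,0,-0.05,0],[0,0,-0.05,0],[0,0,-0.05,0],[-0.004,0.04,0,0.17],[0,0.04,0,0.17],[0,0.04,0,0.17],[0.01,0.04,0,0.17],[0.02,0.03,0,0.17],[0.03,0.02,0,0.17],[0.03,0.01,0,0.17],[0.03,0.01,0,0.17],[0.03,0.0,0,0.14],[0.03,0.0,0,0],[0,0,0,0],[0,0,0,0]],
], claw=0.3)

```text
time_s: 59.72
tcp_pos: [0.5196, -0.0898, 0.2781]
ee_rot: [[-0.025, -1.0, 0.0], [-1.0, 0.025, 0.0], [-0.0, -0.0, -1.0]]
wrist_force: [-1.1, -0.1, -0.5]
gripper_width: 0.299
gripper_force: 0.0
```

```bash
python3 - <<'E'
from h import *
print(sense()['gripper_width'],to((.50,-.20),.278,-1.6))
E
```

```text
0.2989184075899748 after turn 0.004: x 0.1107 y 0.0164 z 0.0001
```

jog_arm([
  [[0,0,0,0.004],[0.037,0.0055,0,0],[0.037,0.0055,0,0],[0.037,0.0055,0,0],[0,0,0,0],[0,0,0,0]],
], claw=0.32)

```text
time_s: 60.48
tcp_pos: [0.5, -0.1998, 0.2782]
ee_rot: [[-0.028, -1.0, 0.0], [-1.0, 0.028, 0.0], [-0.0, -0.0, -1.0]]
wrist_force: [-0.2, 0.4, -0.3]
gripper_width: 0.32
gripper_force: 0.0
```

```bash
cp pics/w5.png pics/w5old.png; python3 - <<'E'
from h import *
im,m=snap('wrist','w5'); pickle.dump(m,open('pics/w5.pkl','wb'))
o=cv2.imread('pics/w5old.png')[:110,160:265]; n=im[:110,160:265,::-1]
print('diff',np.abs(o.astype(int)-n).mean(), sense()['tcp_pos'])
E
python3 tubes.py 2>&1 | head -3; sed -i 's/pass$/pass/' h.py
```

```text
diff 4.226782106782107 [ 0.50012402 -0.19956044  0.27829833]
A 17 end [ 0.5814 -0.2988] mid [ 0.5803 -0.3738] yaw -1.586 after turn -0.013: x 0.1730 y -0.0828 z 0.2058
B 22 end [ 0.5004 -0.3015] mid [ 0.498  -0.3765] yaw -1.6027 after turn 0.004: x 0.1769 y -0.0035 z 0.2058
Traceback (most recent call last):
```

jog_arm([
  [[0,0,0,0.004],[0.035,-0.0007,0.02,0],[0.035,-0.0007,0.02,0],[0.035,-0.0007,0.03,0],[0.036,-0.0007,0.03,0],[0.036,-0.0007,0.03,0],[0,0,0.03,0],[0,0,0.025,0],[0,0,0.015,0],[0,0,0.006,0],[0,0,0,0],[0,0,0,0]],
])

```text
time_s: 62.02
tcp_pos: [0.4982, -0.3776, 0.0734]
ee_rot: [[-0.033, -0.999, 0.002], [-0.999, 0.033, -0.001], [0.001, -0.002, -1.0]]
wrist_force: [-0.3, -0.6, -0.1]
gripper_width: 0.317
gripper_force: 0.0
```

jog_arm([
  [[0,0,0,0],[0,0,0,0],[0,0,0,0],[0,0,0,0]],
], claw=0)

```text
time_s: 62.52
tcp_pos: [0.4977, -0.3776, 0.0728]
ee_rot: [[-0.033, -0.999, 0.001], [-0.999, 0.033, -0.0], [0.0, -0.001, -1.0]]
wrist_force: [-0.6, 1.5, 4.4]
gripper_width: 0.171
gripper_force: 30.0
```

jog_arm([
  [[0,0,-0.02,0],[0,0,-0.03,0],[0,0,-0.04,0],[0,0,-0.04,0],[0,0,-0.03,0],[0,0,0,-0.18],[0,0,0,-0.18],[0,0,0,-0.18],[0,0,0,-0.18],[0,0,0,-0.18],[0,0,0,-0.18],[0,0,0,-0.18],[0,0,0,-0.18],[0,0,0,-0.065],[0,0,0,0],[0,0,0,0]],
])

```text
time_s: 64.53
tcp_pos: [0.4974, -0.3775, 0.2319]
ee_rot: [[0.995, -0.1, -0.0], [-0.1, -0.995, 0.0], [-0.0, -0.0, -1.0]]
wrist_force: [-0.5, -0.0, -0.4]
gripper_width: 0.169
gripper_force: 30.0
```

```bash
python3 - <<'E'
from h import *
print(to(loc(p,(0,.0655)),None,p[2]))
E
```

```text
after turn -0.002: x 0.0089 y -0.5782 z 0.0000
```

15 rows of y −0.0385 plus x 0.0006.

jog_arm([
  [[0.0006,-0.0385,0,-0.002],[0.0006,-0.0385,0,0],[0.0006,-0.0385,0,0],[0.0006,-0.0385,0,0],[0.0006,-0.0385,0,0],[0.0006,-0.0385,0,0],[0.0006,-0.0385,0,0],[0.0006,-0.0385,0,0],[0.0006,-0.0385,0,0],[0.0006,-0.0385,0,0],[0.0006,-0.0385,0,0],[0.0006,-0.0385,0,0],[0.0006,-0.0385,0,0],[0.0006,-0.0385,0,0],[0.0006,-0.0385,0,0],[0,0,0,0],[0,0,0,0]],
])

```text
time_s: 66.65
tcp_pos: [0.5621, 0.1962, 0.232]
ee_rot: [[0.995, -0.097, -0.001], [-0.097, -0.995, -0.0], [-0.001, 0.001, -1.0]]
wrist_force: [-1.1, -0.6, 0.7]
gripper_width: 0.173
gripper_force: 30.0
```

```bash
python3 - <<'E'
from h import *
print(to(loc(p,(0,.0655)),.1285,p[2]))
E
```

```text
after turn 0.001: x 0.0007 y -0.0010 z 0.1035
```

jog_arm([
  [[0.0007,-0.001,0.03,0],[0,0,0.03,0],[0,0,0.022,0],[0,0,0.008,0],[0,0,0.008,0],[0,0,0.006,0],[0,0,0,0]],
])

```text
time_s: 67.53
tcp_pos: [0.5631, 0.1971, 0.1283]
ee_rot: [[0.995, -0.097, -0.0], [-0.097, -0.995, -0.0], [-0.0, 0.0, -1.0]]
wrist_force: [-0.1, 0.1, 0.1]
gripper_width: 0.174
gripper_force: 30.0
```

jog_arm([
  [[0,0,0.006,0],[0,0,0.006,0],[0,0,0.005,0],[0,0,0.002,0],[0,0,0.001,0],[0,0,0,0]],
])

```text
time_s: 68.28
tcp_pos: [0.5629, 0.1972, 0.1105]
ee_rot: [[0.995, -0.096, -0.0], [-0.096, -0.995, -0.001], [0.0, 0.001, -1.0]]
wrist_force: [-5.5, -3.8, 14.4]
gripper_width: 0.17
gripper_force: 30.0
```

jog_arm([
  [[0,0,0,0],[0,0,0,0],[0,0,0,0],[0,0,-0.02,0],[0,0,-0.05,0],[0,0,-0.05,0],[0,0,-0.04,0],[0,0.04,0,0.17],[0,0.04,0,0.17],[0,0.04,0,0.17],[0.01,0.04,0,0.17],[0.02,0.03,0,0.17],[0.03,0.02,0,0.17],[0.03,0.01,0,0.17],[0.03,0,0,0.17],[0.03,0,0,0.12],[0.03,0,0,0],[0.03,0,0,0],[0,0,0,0],[0,0,0,0]],
], claw=0.32)

```text
time_s: 70.78
tcp_pos: [0.5274, -0.177, 0.2679]
ee_rot: [[-0.006, -1.0, -0.0], [-1.0, 0.006, 0.0], [-0.0, 0.0, -1.0]]
wrist_force: [-0.4, -0.0, 0.9]
gripper_width: 0.317
gripper_force: 0.0
```

```bash
python3 - <<'E'
from h import *
print(sense()['gripper_width'],to((.50,-.20),.278,-1.6))
E
```

```text
0.31681961452993745 after turn 0.023: x 0.0238 y 0.0267 z -0.0101
```

jog_arm([
  [[0,0,0,0.023],[0.024,0.0267,-0.01,0],[0,0,0,0],[0,0,0,0]],
])

```text
time_s: 71.28
tcp_pos: [0.5003, -0.1999, 0.2784]
ee_rot: [[-0.029, -1.0, 0.001], [-1.0, 0.029, 0.0], [-0.0, -0.001, -1.0]]
wrist_force: [0.7, 0.5, -0.2]
gripper_width: 0.318
gripper_force: 0.0
```

```bash
python3 - <<'E'
from h import *
im,m=snap('wrist','w5'); pickle.dump(m,open('pics/w5.pkl','wb'))
o=cv2.imread('pics/w5old.png')[:110,160:215]; n=im[:110,160:215,::-1]
print('diff',np.abs(o.astype(int)-n).mean())
E
python3 tubes.py 2>&1 | head -1
```

```text
diff 5.877410468319559
A 18 end [ 0.5813 -0.299 ] mid [ 0.5804 -0.374 ] yaw -1.5839 after turn -0.015: x 0.1731 y -0.0822 z 0.2057
```

jog_arm([
  [[0,0,0,-0.015],[0.0346,-0.0164,0.02,0],[0.0346,-0.0164,0.02,0],[0.0346,-0.0164,0.03,0],[0.0346,-0.0164,0.03,0],[0.0346,-0.0164,0.03,0],[0,0,0.03,0],[0,0,0.025,0],[0,0,0.015,0],[0,0,0.006,0],[0,0,0,0],[0,0,0,0]],
])

```text
time_s: 72.82
tcp_pos: [0.5803, -0.3748, 0.0735]
ee_rot: [[-0.014, -1.0, 0.002], [-1.0, 0.014, -0.001], [0.001, -0.002, -1.0]]
wrist_force: [-0.2, -1.0, 0.6]
gripper_width: 0.32
gripper_force: 0.0
```

jog_arm([
  [[0,0,0,0],[0,0,0,0],[0,0,0,0],[0,0,0,0]],
], claw=0)

```text
time_s: 73.32
tcp_pos: [0.5797, -0.3747, 0.0729]
ee_rot: [[-0.014, -1.0, 0.001], [-1.0, 0.014, -0.0], [0.0, -0.001, -1.0]]
wrist_force: [-0.8, 0.4, 3.3]
gripper_width: 0.176
gripper_force: 30.0
```

jog_arm([
  [[0,0,-0.02,0],[0,0,-0.03,0],[0,0,-0.04,0],[0,0,-0.04,0],[0,0,-0.03,0],[0,0,0,-0.18],[0,0,0,-0.18],[0,0,0,-0.18],[0,0,0,-0.18],[0,0,0,-0.18],[0,0,0,-0.18],[0,0,0,-0.18],[0,0,0,-0.18],[0,0,0,-0.046],[0,0,0,0],[0,0,0,0]],
])

```text
time_s: 75.32
tcp_pos: [0.5795, -0.3746, 0.2328]
ee_rot: [[0.995, -0.099, 0.001], [-0.099, -0.995, -0.0], [0.001, 0.0, -1.0]]
wrist_force: [-0.2, -0.0, -0.8]
gripper_width: 0.172
gripper_force: 30.0
```

```bash
python3 - <<'E'
from h import *
print(to(loc(p,(0,.0055)),None,p[2]))
E
```

```text
after turn -0.002: x -0.0726 y -0.5073 z 0.0000
```

jog_arm([
  [[-0.0052,-0.0364,0,-0.002],[-0.0052,-0.0364,0,0],[-0.0052,-0.0364,0,0],[-0.0052,-0.0364,0,0],[-0.0052,-0.0364,0,0],[-0.0052,-0.0364,0,0],[-0.0052,-0.0364,0,0],[-0.0052,-0.0364,0,0],[-0.0052,-0.0364,0,0],[-0.0052,-0.0364,0,0],[-0.0052,-0.0364,0,0],[-0.0052,-0.0364,0,0],[-0.0052,-0.0364,0,0],[-0.005,-0.0345,0,0],[0,0,0,0],[0,0,0,0]],
])

```text
time_s: 77.32
tcp_pos: [0.5563, 0.1375, 0.2323]
ee_rot: [[0.995, -0.097, -0.0], [-0.097, -0.995, -0.0], [-0.0, 0.0, -1.0]]
wrist_force: [-0.1, -0.7, -0.1]
gripper_width: 0.172
gripper_force: 30.0
```

```bash
python3 - <<'E'
from h import *
print(to(loc(p,(0,.0055)),.1285,p[2]))
E
```

```text
after turn 0.001: x 0.0006 y 0.0001 z 0.1038
```

jog_arm([
  [[0.0006,0,0.03,0],[0,0,0.03,0],[0,0,0.022,0],[0,0,0.008,0],[0,0,0.008,0],[0,0,0.006,0],[0,0,0,0]],
])

```text
time_s: 78.2
tcp_pos: [0.5571, 0.1376, 0.1283]
ee_rot: [[0.995, -0.097, 0.0], [-0.097, -0.995, -0.0], [0.0, 0.0, -1.0]]
wrist_force: [-0.5, -0.0, -1.2]
gripper_width: 0.176
gripper_force: 30.0
```

jog_arm([
  [[0,0,0.006,0],[0,0,0.006,0],[0,0,0.005,0],[0,0,0.002,0],[0,0,0.001,0],[0,0,0,0]],
])

```text
time_s: 78.95
tcp_pos: [0.5569, 0.1377, 0.1106]
ee_rot: [[0.995, -0.096, -0.0], [-0.096, -0.995, -0.001], [0.0, 0.001, -1.0]]
wrist_force: [-6.0, -2.9, 15.9]
gripper_width: 0.172
gripper_force: 30.0
```

jog_arm([
  [[0,0,0,0],[0,0,0,0],[0,0,0,0],[0,0,-0.02,0],[0,0,-0.05,0],[-0.03,0.01,-0.05,0],[-0.03,0.01,-0.05,0],[-0.03,0.01,-0.05,0],[-0.03,0.01,-0.03,0],[-0.03,0.01,-0.02,0],[-0.02,0,0,0],[0,0,0,0],[0,0,0,0]],
], claw=0.32)

```text
time_s: 80.58
tcp_pos: [0.3833, 0.1047, 0.3772]
ee_rot: [[0.995, -0.096, -0.002], [-0.096, -0.995, -0.001], [-0.001, 0.001, -1.0]]
wrist_force: [0.5, -0.3, -0.7]
gripper_width: 0.316
gripper_force: 0.0
```

```bash
python3 - <<'E'
from h import *
im,m=snap('wrist','w6')
a=cv2.imread('pics/w6.png')[0:250]
a=cv2.resize(a,(800,391),interpolation=cv2.INTER_CUBIC); z=800/512
def pt(l,c):
    u=(proj(m,np.r_[loc(p,l[:2]),l[2]])[0]+.5)*z; cv2.circle(a,tuple(int(v) for v in u),2,c,-1)
for s in(-1,1): pt((s*.073,-.1,.111),(0,0,255)); pt((s*.05,-.1,.077),(0,255,255))
for y in(.005,.065,.125):
    for s in(-1,1): pt((s*.075,y,.058),(255,0,0))
cv2.imwrite('pics/c9.png',a)
E
```

```text
(no output)
```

View pics/c9.png

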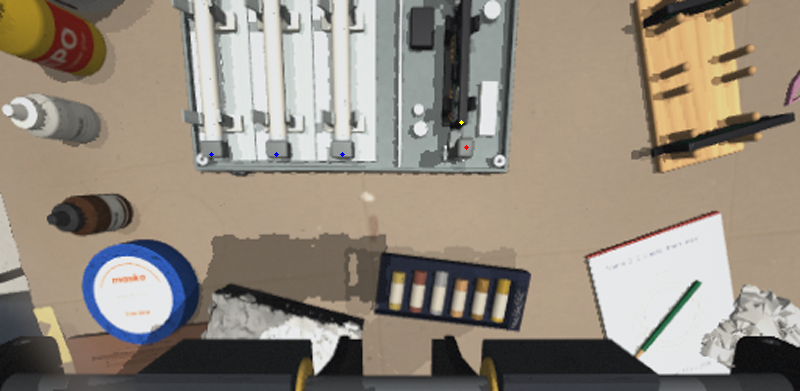

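```bash
python3 - <<'E'
from h import *
print(to(loc(p,(.12,-.1)),.21,p[2]))
E
```

```text
after turn 0.001: x 0.2894 y 0.0561 z 0.1671
```

jog_arm([
  [[0.036,0.007,0.02,0],[0.036,0.007,0.02,0],[0.036,0.007,0.02,0],[0.036,0.007,0.02,0],[0.036,0.007,0.02,0],[0.036,0.007,0.02,0],[0.036,0.007,0.02,0],[0.037,0.007,0.027,0],[0,0,0,0],[0,0,0.026,0],[0,0,0.026,0],[0,0,0,0],[-0.01,0,0,0],[-0.008,0,0,0],[-0.004,0,0,0],[0,0,0,0]],
], claw=0)

```text
time_s: 82.62
tcp_pos: [0.6432, 0.0229, 0.1601]
ee_rot: [[0.995, -0.096, 0.001], [-0.096, -0.995, 0.0], [0.001, -0.0, -1.0]]
wrist_force: [-0.1, -0.5, 0.4]
gripper_width: 0.006
gripper_force: 0.0
```

jog_arm([
  [[-0.003,0,0,0],[-0.002,0,0,0],[-0.002,0,0,0],[-0.001,0,0,0],[0,0,0,0]],
])

```text
time_s: 83.25
tcp_pos: [0.637, 0.0235, 0.1594]
ee_rot: [[0.995, -0.096, 0.004], [-0.096, -0.995, 0.0], [0.004, -0.001, -1.0]]
wrist_force: [5.8, -2.5, -3.1]
gripper_width: 0.006
gripper_force: 2.7
```

jog_arm([
  [[0.01,0,0,0],[0,0,-0.025,0],[0,0,-0.02,0],[-0.036,0,0,0],[-0.035,0,0,0],[0,0,0,0],[0,0,0.025,0],[0,0,0.02,0],[0,0,0.006,0],[0,0,0.003,0],[0,0,0,0]],
])

```text
time_s: 84.62
tcp_pos: [0.5752, 0.0295, 0.1507]
ee_rot: [[0.995, -0.097, 0.001], [-0.097, -0.995, 0.0], [0.001, -0.0, -1.0]]
wrist_force: [-0.2, -0.2, 0.5]
gripper_width: 0.009
gripper_force: 0.0
```

jog_arm([
  [[0,0,0.002,0],[0,0,0.002,0],[0,0,0,0]],
])

```text
time_s: 85.0
tcp_pos: [0.5751, 0.0296, 0.147]
ee_rot: [[0.995, -0.096, 0.001], [-0.096, -0.995, 0.0], [0.001, -0.0, -1.0]]
wrist_force: [-0.3, -0.1, 3.2]
gripper_width: 0.005
gripper_force: 1.6
```

jog_arm([
  [[0,0,-0.02,0],[0,0,-0.04,0],[0,0,-0.05,0],[0,0,-0.05,0],[0,0,0,0],[0,0,0,0],[0,0,0,0],[0,0,0,0]],
])

```text
time_s: 86.0
tcp_pos: [0.5744, 0.0294, 0.3049]
ee_rot: [[0.995, -0.097, -0.002], [-0.097, -0.995, -0.001], [-0.002, 0.001, -1.0]]
wrist_force: [0.1, 0.4, 0.3]
gripper_width: 0.005
gripper_force: 0.0
```

```bash
python3 -c "
from station import *
print(finish_job())"
```

```text
the job is handed in; nothing more can be done
None
```

I handed the job in at 86 s (`finish_job` gave no verdict): by touch and camera the new board is seated with both levers fully in, the failed board stands in rack place 3, all three tubes are fully down in the clips, and the arm never went near the timer card, bottle, tape ring or sander; the back lever stuck at about 0.2 rad on its first inward push until I pressed the board down from above, with up to 38 N on the fingertips.

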